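# Load the sample shaker and lock its cover

## Task

Stand every sample jar upright in the shaker's tray, one to a compartment, then lower the hold-down cover over the two locating pins until it lies flush on the end blocks, and lock it by pushing in each of the two studs and turning it clockwise to its stop so that it springs back and holds. One stud was left locked and has to be pushed in and turned back before the cover will go down; never force a stud round without pushing it in, and do not disturb the bottle, box and bucket standing around.

Things in the scene. Friction and masses are not known exactly. Their poses are not given: they have to be found in the camera images.
- shaker: Shaker fixed on the bench: white housing 170 (x) by 310 (y) by 42 mm, square tray in the middle of its top, a grey end block at each y end (x -75 to 75, |y| 74 to 148 mm, flat tops 108 mm above the bench). Origin on the bench under its centre, x depth, y length, z up.
- tray (a point): Centre of the shaker's tray floor, 45 mm above the bench, axes as the shaker. Thin cross dividers along x = 0 and y = 0, 28 mm tall, make four open square compartments about 70 mm wide, centred at x = +-36, y = +-36 mm. Front and back tray walls end 72 mm above the bench.
- pin0 (a point): Tip of a locating pin, 10 mm thick with a tapered tip, standing on an end block at (x, y) = (+55, +120) mm in the shaker's frame; the tip is 135 mm above the bench, 27 mm above the block.
- pin1 (a point): Tip of a locating pin, 10 mm thick with a tapered tip, standing on an end block at (x, y) = (-55, -120) mm in the shaker's frame; the tip is 135 mm above the bench, 27 mm above the block.
- cover_grip (a point): Loose hold-down cover, 0.45 kg: aluminium plate 150 (x) by 290 (y) by 8 mm, with an upright black grip fin on its centre, 16 mm thick (x), 90 long (y), 46 tall (its top 54 mm above the plate's underside). This point: middle of the fin, 31 mm above the underside; z up. Flat on the bench at first. Flush on the shaker it is over the shaker's centre, 139 mm above the bench.
- cover_slot (a point): Centre of one of the cover's two slots, on the underside, axes as the cover. Slots, 57 (x) by 25 (y) mm, at y = +-120 mm let the studs' heads through; two 14 mm square holes at (+55, +120) and (-55, -120) mm take the pins. The cover fits either way round (half turn).
- studA_head (a point): Middle of the head of stud A, on one of the end blocks (which one varies) at x = 0, y = +-120 mm of the shaker. Head: upright dark steel bar 44 mm long (x), 12 thick (y), 34 tall, on a thin shaft; standing free it spans 127 to 161 mm above the bench, 11 mm above a fitted cover. Unlocked, the bar lies along the shaker's x and the cover's slot passes over it; locked, it lies across.
- studA_push (a joint): How far stud A is pushed in (down), m: 0 free, 0.009 fully in. Spring: 5 N at first, 11 N fully in. It passes its ridge, either way, only when pushed in 7 mm or more. Forcing it round unpushed damages it. Released when turned home it springs back to about 0.003 and is locked; released unlocked it returns to 0.
- studA_turn (a joint): Turn of stud A, rad, growing clockwise seen from above: 0 unlocked, 1.4 hard stop, locked from 0.95 on. Not pushed in, it only wags between 0 and 0.16 or between 0.95 and 1.4. At the start this one stands turned and locked.
- studB_head (a point): Middle of the head of stud B, on one of the end blocks (which one varies) at x = 0, y = +-120 mm of the shaker. Head: upright dark steel bar 44 mm long (x), 12 thick (y), 34 tall, on a thin shaft; standing free it spans 127 to 161 mm above the bench, 11 mm above a fitted cover. Unlocked, the bar lies along the shaker's x and the cover's slot passes over it; locked, it lies across.
- studB_push (a joint): How far stud B is pushed in (down), m: 0 free, 0.009 fully in. Spring: 5 N at first, 11 N fully in. It passes its ridge, either way, only when pushed in 7 mm or more. Forcing it round unpushed damages it. Released when turned home it springs back to about 0.003 and is locked; released unlocked it returns to 0.
- studB_turn (a joint): Turn of stud B, rad, growing clockwise seen from above: 0 unlocked, 1.4 hard stop, locked from 0.95 on. Not pushed in, it only wags between 0 and 0.16 or between 0.95 and 1.4. At the start this one is unlocked.
- jar1_mid (a point): Capped sample jar, upright white cylinder with a blue cap, 44 mm across, 55 mm tall, 0.12 kg; the point is its centre, z up. Two to four of the four jars are present.
- jar2_mid (a point): Capped sample jar, upright white cylinder with a blue cap, 44 mm across, 55 mm tall, 0.12 kg; the point is its centre, z up. Two to four of the four jars are present.
- jar3_mid (a point): Capped sample jar, upright white cylinder with a blue cap, 44 mm across, 55 mm tall, 0.12 kg; the point is its centre, z up. Two to four of the four jars are present.
- jar4_mid (a point): Capped sample jar, upright white cylinder with a blue cap, 44 mm across, 55 mm tall, 0.12 kg; the point is its centre, z up. Two to four of the four jars are present.
- wash_bottle: Bystander: white plastic bottle 72 mm across, 170 mm tall, origin at its underside.
- tip_box: Bystander: open white box 85 x 120 x 55 mm, origin at its underside.
- bucket: Bystander: white bucket 130 mm across, 150 mm tall, origin at its underside.
Not all that is in view belongs to the job. What is shaped like the part that bears jar3_mid but orange or yellow is not meant.

How it is judged:
By the outcome, as a careful person would: the job done as asked, in the order asked, and still so for the second after the job is handed in, with the robot touching nothing.
Of jar1, jar2, jar3, jar4 only 2 to 4 are there at a start; the rules pass over those that are not, and their reading is None.
At some moment in a run one of jar1, jar2, jar3, jar4, cover may be knocked a few centimetres aside while the robot is not near it.
Once in a run the grip may slacken for a moment while it holds something.
It also fails if it takes over 210 s, if anything falls off the work surface, if the arm or the gripper's body presses on something with over 40 N, if the wrist force passes 120 N, or if a joint passes its speed limit or range.

## Robot

A 6-joint arm with a two-finger parallel gripper is mounted at the origin on the work surface. World frame = base frame: x ahead of the robot, y to its left, z up, the work surface at z = 0. Lengths are in mm, angles in rad, forces in N, time in s.
With the tool pointing down it reaches from about 400 to 925 mm from the base axis. Payload 12.5 kg.
Tool frame: the origin (TCP) lies midway between the tips of the shut fingers; the grasp point (between the pads) lies 19 mm behind it (env.grip_depth is the distance from the TCP to the grasp point, in mm); z points along the fingers, y is the line along which they close (so a half turn about z gives the same grasp; the last joint's range is limited). The gripper opens to 95 mm and grips with 3 to 60 N. Pads are 20 mm wide; open, the fingers measure 119 mm over their backs; the gripper's body (75 mm by 180 mm) begins 59 mm behind the grasp point.
Start: joints at [-1.391, 0.491, 1.559, -0, 1.092, -0.106], TCP at [176.226, -599.659, 214.661] pointing down, gripper open.
Joint ranges: [-3.1, 3.1], [-0.84, 2.19], [0.05, 2.79], [-1.13, 4.28], [0.06, 2.93], [-2.69, 2.69]. Speed limits (rad/s): [2.22, 2.22, 2.79, 3.14, 3.14, 3.14].

## Interface

Orientations are given as [roll, pitch, yaw] about the fixed x, y, z axes, in that order (R = Rz(yaw) Ry(pitch) Rx(roll)).
In Python, from cell import monitor, viewer, order, env gives the robot as it stands.
- The arm moves only by the tool move_arm, never from a script. Its argument "moves" is one flat list of numbers, 4 for each row, row after row: the shift along the tool's x, y, z normalised to -1 to 1, where 1 is 0.15 m, then the turn about the tool's z normalised to -1 to 1, where 1 is pi/2 rad. A call has 1 to 10 rows; each row shifts and turns the commanded pose from where the row before left it, along the tool's axes as they then stand; what a row does not reach is not made up. A row lasts 1/8 s, in which the tool goes at most 62.5 mm and 10.7 degrees, less where a joint would pass 70% of its speed; a pose out of reach is approached as far as the arm can. A call with a number of a shift or a turn outside -1 to 1 is refused whole. A call with a gripper value outside its range is refused whole. "claw" is the finger opening in mm, from 0 to 95.1, set as the call begins (left out, the last holds). The fingers move at their own pace and stop on an object; the grip force is fixed at half the most. Time passes only in rows, so rows that do not move let the fingers close. It gives the time, the measured TCP pose, the force, the opening and the grip force at its end, in the units of the state.
- monitor.state(): the state, without advancing time (a new reading comes with each control period).
- viewer.read_camera(name): name is "side" or "top" or "wrist"; returns the picture (420x560x3 uint8, red, green, blue); there is no depth.
- viewer.camera_info(name): a dict with "K" (3x3 intrinsics, pixels), "camera_from_world" (4x4, takes a point from world to camera coordinates). Camera axes: x right, y down, z forward; pixel columns grow to the right and rows downward; lengths in mm; the calibration is good to about 2 mm. The wrist camera is an equidistant fisheye: a pixel r from the principal point sees the ray r / f radians off the axis. A picture is of the moment at which its call begins: read the wrist's pose just before it. camera_info takes no time and is no camera call; for the wrist camera it gives the pose at the moment of the call.
- order.job_done(): hands the job in; it is judged then, once.
The state is a dict: "t": time; "joints": joint angles; "qvel": joint speeds; "tau": joint torques, N m; "eef_pos": TCP position; "tcp_rot": TCP orientation; "ft_force": force on the tool from outside, world axes, zero at the start; "moment": the same for the moment, N m; "opening": opening from 0.0 (shut) to 1.0 (fully open); "grip_force": force on a finger pad.
Only numpy, scipy, OpenCV 4.12 (cv2) and the standard library are available. Lean on these libraries where they do the work, as an engineer would, in place of code of your own. Each camera call takes 0.05 s, during which the arm holds its last target. There are 200 camera calls.

## Working session

There is one attempt and no reset: what is moved stays moved. The work goes in short steps, Python scripts to look and compute and a tool call to move; the robot and the scene stay as the last step left them, time stands still between calls to the robot, and variables do not carry over. Pictures are saved under pics/ and viewed, at most 14 in all, crops included, and the job is handed in when it is done.

Besides the shell and the picture viewer there is one more tool, called after ">>>" as name(argument=value, ...) on one line, values as JSON. move_arm: Moves the arm, as the interface text tells. Scaled input: -1 to 1 covers 0.15 m each way for a shift and pi/2 rad each way for a turn. Its arguments: {"type":"object","properties":{"moves":{"type":"array"},"claw":{"type":"number"}},"required":["moves"]}

```bash
ls; mkdir -p pics; cat > h.py <<'E'
import numpy as np, cv2
from cell import monitor, viewer, order, env
def snap(name,fn):
    info=viewer.camera_info(name); im=viewer.read_camera(name)
    cv2.imwrite(fn,cv2.cvtColor(np.asarray(im),cv2.COLOR_RGB2BGR)); return np.asarray(im),info
def ray(info,u,v,fish=False):
    K=np.array(info["K"]);T=np.array(info["camera_from_world"]);x=(u-K[0,2])/K[0,0];y=(v-K[1,2])/K[1,1]
    if fish:
        r=np.hypot(x,y); d=np.array([x/r*np.sin(r),y/r*np.sin(r),np.cos(r)]) if r>1e-9 else np.array([0,0,1.])
    else: d=np.array([x,y,1.])
    R=T[:3,:3]; return -R.T@T[:3,3], R.T@d
def onz(info,u,v,z,fish=False):
    c,d=ray(info,u,v,fish); return c+d*(z-c[2])/d[2]
def proj(info,p,fish=False):
    K=np.array(info["K"]);T=np.array(info["camera_from_world"]);q=T[:3,:3]@np.asarray(p,float)+T[:3,3]
    if fish:
        r=np.arctan2(np.hypot(q[0],q[1]),q[2]); n=max(np.hypot(q[0],q[1]),1e-9); x,y=q[0]/n*r,q[1]/n*r
    else: x,y=q[0]/q[2],q[1]/q[2]
    return np.array([K[0,0]*x+K[0,2],K[1,1]*y+K[1,2]])
E
python3 - <<'E'
from h import *
for n in("top","side","wrist"):
    im,i=snap(n,f"pics/{n}0.png"); T=np.array(i["camera_from_world"]); print(n,np.array(i["K"])[[0,1,0,1],[0,1,2,2]],(-T[:3,:3].T@T[:3,3]).round(),T[:3,:3].round(2).tolist())
print(monitor.state())
E
```

```text
pics
top [466.07460805 466.07460805 284.12176056 213.15137262] [ 352.    9. 1346.] [[-0.0, -1.0, -0.02], [-0.99, 0.01, -0.16], [0.16, 0.02, -0.99]]
side [467.5039397  467.5039397  281.95940086 220.95570258] [  94. 1156. 1030.] [[-0.93, -0.36, -0.01], [-0.21, 0.57, -0.79], [0.29, -0.74, -0.61]]
wrist [325.1922621  325.1922621  273.85695475 210.92056058] [ 249. -578.  383.] [[0.28, -0.96, 0.0], [-0.92, -0.27, 0.27], [-0.26, -0.08, -0.96]]
{'t': 0.15, 'joints': array([-1.39060042e+00,  4.91418296e-01,  1.55930660e+00, -1.81432513e-05,
        1.09170729e+00, -1.05589115e-01]), 'qvel': array([-0.00123073, -0.00142104, -0.00199709, -0.00077377, -0.000251  ,
        0.00114434]), 'tau': array([ 2.34763182e-03, -6.12895131e+01, -2.58278686e+01,  6.92789303e-02,
        4.73794097e-02, -7.83879227e-05]), 'eef_pos': array([ 176.1862411 , -599.46730516,  214.19871141]), 'tcp_rot': array([-3.14075610e+00, -7.24771572e-05,  2.85793362e-01]), 'ft_force': array([-0.18042826, -0.14245398, -0.00731256]), 'moment': array([-0.04095113, -0.02669816,  0.00906573]), 'grip_force': 0.0, 'opening': 1.003997568572322}
```

View pics/top0.png

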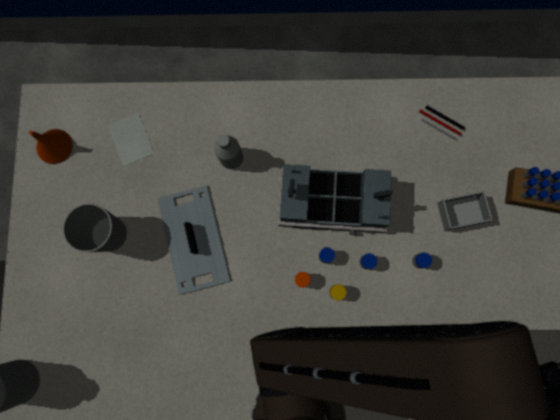

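View pics/side0.png

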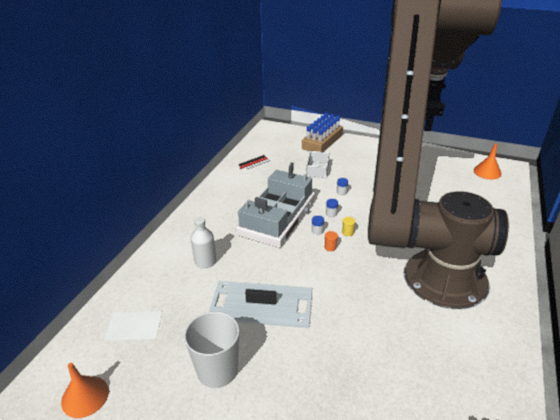

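Top view: three blue jars at (327,255), (369,261) and (424,260). Orange and yellow decoys are at (303,280) and (339,292). The shaker is around (336,198), and the cover around (195,240) with its long axis near world x.

```bash
python3 - <<'E'
from h import *
a=cv2.imread("pics/top0.png"); i=viewer.camera_info("top")
c=cv2.resize(a[150:305,150:460],None,fx=2.5,fy=2.5,interpolation=cv2.INTER_CUBIC); c=cv2.convertScaleAbs(c,alpha=2)
cv2.imwrite("pics/topz.png",c)
hsv=cv2.cvtColor(a,cv2.COLOR_BGR2HSV)
m=cv2.inRange(hsv,(105,150,60),(130,255,255)); m[:100]=0
n,l,s,ce=cv2.connectedComponentsWithStats(m)
for k in range(1,n):
    if s[k,4]>25: print("blue",s[k],ce[k].round(1),onz(i,*ce[k],55).round(1))
for nm,lo,hi in(("or",(0,150,90),(30,255,255)),):
    m=cv2.inRange(hsv,lo,hi);n,l,s,ce=cv2.connectedComponentsWithStats(m)
    for k in range(1,n):
        if s[k,4]>60: print(nm,s[k],ce[k].round(1),onz(i,*ce[k],55).round(1))
E
```

```text
blue [531 168   8   6  37] [534.9 170.3] [ 676.4 -672.5   55. ]
blue [543 170   8   6  39] [546.6 172.5] [ 669.9 -704.5   55. ]
blue [555 172   5   7  27] [557.3 174.5] [ 663.8 -733.8   55. ]
blue [530 178   8   7  44] [533.6 180.8] [ 646.4 -666.3   55. ]
blue [542 180   8   7  44] [545.6 183. ] [ 639.8 -698.9   55. ]
blue [554 182   6   7  36] [556.9 185. ] [ 633.7 -729.6   55. ]
blue [529 188   8   8  45] [532.4 191.3] [ 616.3 -660.4   55. ]
blue [541 190   8   8  46] [544.4 193.7] [ 609.  -692.8   55. ]
blue [553 193   7   7  44] [556.2 196. ] [ 602.4 -724.7   55. ]
blue [320 248  15  15 173] [326.8 254.9] [442.3 -82.9  55. ]
blue [416 253  16  15 185] [423.7 260. ] [ 426.7 -348.1   55. ]
blue [361 254  16  15 182] [368.9 260.9] [ 425.  -198.1   55. ]
or [295 272  15  15 179] [302.  279.1] [376.4 -13.9  55. ]
or [330 285  16  15 193] [337.6 291.8] [ 341.5 -110.5   55. ]
```

View pics/topz.png

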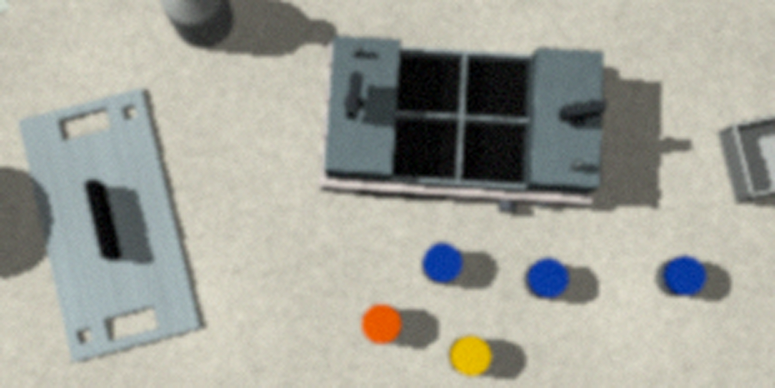

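Zoomed top view: the left (+y) stud at (355,97) lies along x, so it is unlocked and is stud B. The right (-y) stud at (582,110) lies across, so it is locked and is stud A. Pins are at (365,53) and (585,165). The cover's slots and holes are visible.

```bash
python3 - <<'E'
from h import *
i=viewer.camera_info("top")
P=lambda u,v,z:onz(i,150+u/2.5,150+v/2.5,z).round(1)
for n,u,v,z in [("blkTL",335,37,108),("blkBL",326,175,108),("blkTR",603,50,108),("blkBR",600,188,108),("cross",461,118,73),("pinL",365,53,135),("pinR",585,165,135),("studL",355,95,161),("studR",582,110,161),
 ("cTL",22,122,8),("cTR",147,90,8),("cBR",203,327,8),("cBL",75,360,8),("fin t",95,183,54),("fin b",112,255,54)]:
    print(n,P(u,v,z))
E
```

```text
blkTL [685.3  33.  108. ]
blkBL [532.8  43.3 108. ]
blkTR [ 667.8 -258.3  108. ]
blkBR [ 516.5 -249.   108. ]
cross [ 600.7 -105.8   73. ]
pinL [6.601e+02 5.000e-01 1.350e+02]
pinR [ 537.3 -228.7  135. ]
studL [608.7  11.5 161. ]
studR [ 590.8 -222.7  161. ]
cTL [613.  403.3   8. ]
cTR [650.1 256.7   8. ]
cBR [373.5 186.8   8. ]
cBL [337.1 332.1   8. ]
fin t [533.5 304.5  54. ]
fin b [452.5 283.2  54. ]
```

```bash
cat >> h.py <<'E'
def plan(*wps,n=None):
    "waypoints (x,y,z,psi): print flat rows (tool axes, normalised) from the measured pose"
    s=monitor.state(); p=np.array(s["eef_pos"],float); psi=s["tcp_rot"][2]; out=[]
    for x,y,z,q in wps:
        dq=(q-psi+np.pi)%(2*np.pi)-np.pi; d=np.array([x,y,z])-p
        k=int(max(np.ceil(np.linalg.norm(d)/58),np.ceil(abs(dq)/np.radians(10.2)),1))
        t0=p.copy(); q0=psi
        for j in range(1,k+1):
            e=t0+d*j/k-p; c,s_=np.cos(psi),np.sin(psi)
            r=np.round([ (c*e[0]+s_*e[1])/150,(s_*e[0]-c*e[1])/150,-e[2]/150,-(q0+dq*j/k-psi)/(np.pi/2)],3)
            p=p+150*np.array([c*r[0]+s_*r[1],s_*r[0]-c*r[1],-r[2]]); psi-=r[3]*np.pi/2; out.append(r+0.)
    print(len(out),"rows", ", ".join(f"{v:g}" for r in out for v in r))
def st():
    s=monitor.state(); print("t",round(s["t"],2),"tcp",s["eef_pos"].round(1),"psi",s["tcp_rot"].round(3),"F",s["ft_force"].round(1),"open",round(s["opening"]*95.1,1),"grip",round(s["grip_force"],1),"j6",s["joints"][5].round(2))
E
python3 -c "
from h import *
plan((427,-348,130,1.509))"
```

```text
7 rows 0.297, -0.162, 0.08, -0.111, 0.32, -0.109, 0.08, -0.111, 0.334, -0.051, 0.081, -0.112, 0.339, 0.008, 0.08, -0.111, 0.331, 0.066, 0.08, -0.111, 0.315, 0.124, 0.08, -0.111, 0.289, 0.175, 0.08, -0.112
```

>>> move_arm(moves=[0.297, -0.162, 0.08, -0.111, 0.32, -0.109, 0.08, -0.111, 0.334, -0.051, 0.081, -0.112, 0.339, 0.008, 0.08, -0.111, 0.331, 0.066, 0.08, -0.111, 0.315, 0.124, 0.08, -0.111, 0.289, 0.175, 0.08, -0.112, 0, 0, 0, 0], claw=70)

```text
t: 1.15
eef_pos: [428.4, -345.7, 129.6]
tcp_rot: [-3.14, -0.001, 1.515]
ft_force: [-0.3, -0.8, 0.2]
opening: 0.737
grip_force: 0.0
```

```bash
cat >> h.py <<'E'
def jars(name="top",fn="pics/tmp.png"):
    im,i=snap(name,fn); f=name=="wrist"
    hsv=cv2.cvtColor(im,cv2.COLOR_RGB2HSV); m=cv2.inRange(hsv,(105,150,50),(130,255,255)) 
    n,l,s,ce=cv2.connectedComponentsWithStats(m)
    for k in range(1,n):
        if s[k,4]>(70 if not f else 300):
            a=onz(i,*ce[k],55,f); b=onz(i,*ce[k],100,f); print(name,s[k],"z55",a[:2].round(1),"z100",b[:2].round(1))
    return im,i
E
python3 -c "
from h import *
st(); jars('top','pics/t1.png'); jars('wrist','pics/w1.png')"
```

```text
t 1.15 tcp [ 428.4 -345.7  129.6] psi [-3.140e+00 -1.000e-03  1.515e+00] F [-0.3 -0.8  0.2] open 70.1 grip 0.0 j6 -0.74
top [320 248  14  14 120] z55 [446.2 -79.5] z100 [442.9 -76.4]
wrist [ 233    5   56   53 2289] z55 [ 427. -200.] z100 [ 428.  -213.2]
wrist [ 248  193   53   54 2247] z55 [ 428.5 -346.5] z100 [ 429.3 -332.6]
```

View pics/w1.png

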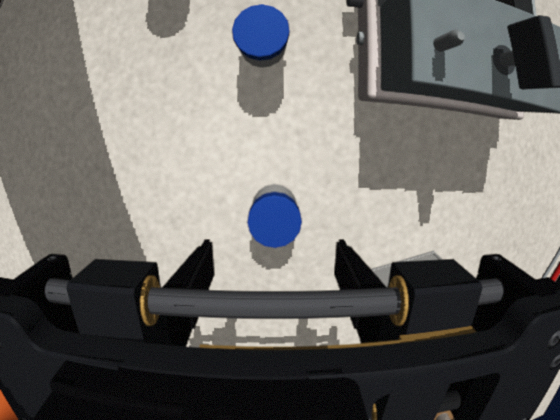

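View pics/t1.png

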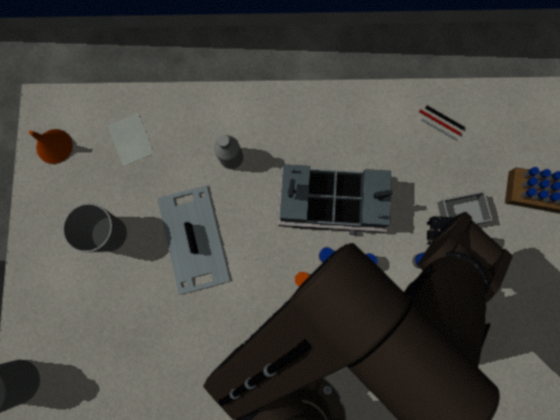

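Jar 3 is at (428,-347), and both cameras agree. The wrist view shows its cap at (275,219), centred between the fingers, with pin1 and stud A at the upper right. The top view shows no extra jar where the arm was before.

>>> move_arm(moves=[-0.009, 0, 0.3, 0, 0, 0, 0.3, 0, 0, 0, 0.075, 0, 0, 0, 0, 0])

```text
t: 1.75
eef_pos: [426.5, -350.3, 29.6]
tcp_rot: [-3.141, -0.0, 1.508]
ft_force: [0.5, -0.1, -0.2]
opening: 0.734
grip_force: 0.0
```

>>> move_arm(moves=[0, 0, 0, 0, 0, 0, 0, 0, 0, 0, 0, 0, 0, 0, 0, 0, 0, 0, -0.2, 0, 0, 0, -0.38, 0, 0, 0, -0.38, 0, 0, 0, -0.18, 0], claw=30)

```text
t: 2.75
eef_pos: [427.2, -349.8, 203.4]
tcp_rot: [3.139, 0.002, 1.51]
ft_force: [0.2, 0.2, -3.2]
opening: 0.455
grip_force: 30.0
```

```bash
python3 -c "
from h import *
st();plan((560,-200,200,1.509),(634.3,-145.6,180,1.509));jars('wrist','pics/w2.png')"
```

```text
t 2.75 tcp [ 427.2 -349.8  203.4] psi [3.139e+00 2.000e-03 1.510e+00] F [ 0.2  0.2 -3.2] open 43.3 grip 30.0 j6 -0.74
6 rows 0.263, 0.206, 0.006, 0, 0.263, 0.205, 0.005, 0, 0.262, 0.206, 0.006, 0, 0.263, 0.205, 0.005, 0, 0.196, 0.236, 0.067, 0, 0.196, 0.237, 0.067, 0
wrist [ 242   28   43   42 1407] z55 [ 427.  -200.1] z100 [ 427.7 -210.5]
wrist [ 230  227   88   64 4547] z55 [ 424.1 -420.3] z100 [ 425.2 -399.5]
```

>>> move_arm(moves=[0.263, 0.206, 0, 0, 0.263, 0.205, 0, 0, 0.262, 0.206, 0, 0, 0.263, 0.205, 0, 0, 0.196, 0.236, 0.067, 0, 0.196, 0.237, 0.067, 0, 0, 0, 0, 0, 0, 0, 0, 0])

```text
t: 3.8
eef_pos: [633.5, -145.4, 179.2]
tcp_rot: [-3.14, -0.0, 1.51]
ft_force: [-0.6, -0.4, -1.6]
opening: 0.459
grip_force: 30.0
```

```bash
python3 -c "
from h import *
st();snap('wrist','pics/w3.png')
im,i=snap('top','pics/t3.png')
cv2.imwrite('pics/t3z.png',cv2.convertScaleAbs(cv2.resize(cv2.cvtColor(im,cv2.COLOR_RGB2BGR)[150:305,250:450],None,fx=3,fy=3,interpolation=cv2.INTER_CUBIC),alpha=2))
"
```

```text
t 3.8 tcp [ 633.5 -145.4  179.2] psi [-3.14 -0.    1.51] F [-0.6 -0.4 -1.6] open 43.7 grip 30.0 j6 -0.27
```

View pics/w3.png

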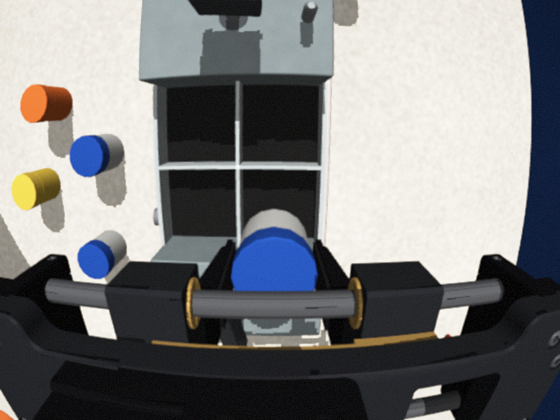

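The wrist view shows the jar gripped upright. The divider cross is at (238,165), the inner edge of block +y runs from (143,82) to (331,76), and pin0's tip is near (311,4).

```bash
python3 -c "
from h import *
i=viewer.camera_info('wrist')
for n,u,v,z in [('cross',238,165.5,73),('blk-x',142,82,108),('blk+x',332,76,108),('divL',160,167,73),('divR',321,164,73),('divtop',240,83,73),('pin0',311,5,135)]: print(n,onz(i,u,v,z,True).round(1))
plan((634.3,-146.5,100,1.509),(634.3,-146.5,76,1.509))"
```

```text
cross [ 605.8 -104.9   73. ]
blk-x [539.7 -28.4 108. ]
blk+x [683.7 -37.2 108. ]
divL [ 535.3 -100.4   73. ]
divR [ 677.1 -107.9   73. ]
divtop [612.6 -34.5  73. ]
pin0 [668.3   9.7 135. ]
3 rows -0.001, 0.003, 0.267, 0, -0.001, 0.003, 0.267, 0, 0, 0, 0.16, 0
```

```bash
python3 -c "
from h import *
jars('wrist');jars('top')
plan((637,-146.5,100,1.509),(637,-146.5,76,1.509))
im,i=snap('side','pics/s3.png')
cv2.imwrite('pics/s3z.png',cv2.resize(cv2.cvtColor(im,cv2.COLOR_RGB2BGR)[150:270,220:370],None,fx=5,fy=5,interpolation=cv2.INTER_CUBIC))
"
```

```text
wrist [ 517    0   43  283 9034] z55 [953.6 -89.2] z100 [905.5 -86.3]
wrist [  70  136   39   40 1248] z55 [450.6 -81.7] z100 [479.4 -80. ]
wrist [ 230  228   88   63 4568] z55 [ 630.4 -205.4] z100 [ 631.7 -184.8]
wrist [  78  240   36   38 1025] z55 [ 433.9 -194.3] z100 [ 465.2 -175.4]
wrist [531 371  29  49 711] z55 [1183.7 -604.1] z100 [1100.4 -522.5]
3 rows 0, 0.012, 0.268, 0, -0.001, 0.011, 0.268, 0, 0, 0, 0.16, 0
```

View pics/s3z.png

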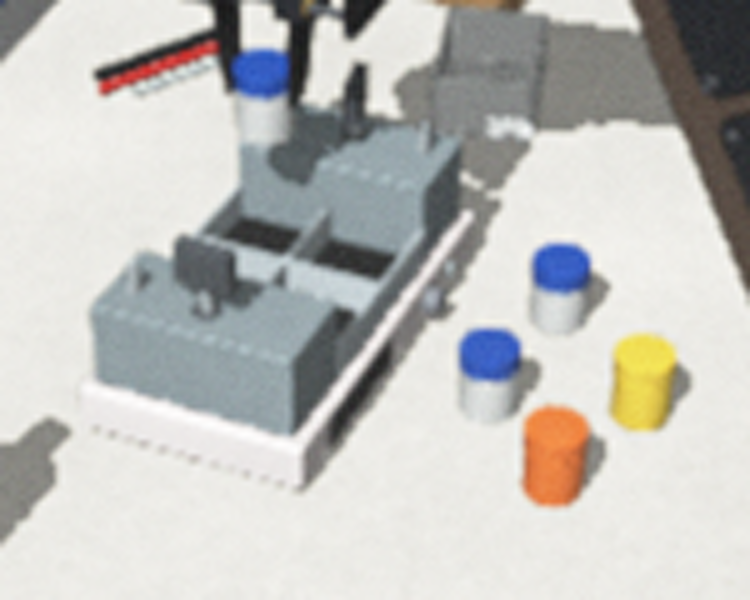

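The side view shows the jar held over the back -y compartment, with jars 1 and 2 still in place. Placing it now.

>>> move_arm(moves=[0, 0.018, 0.268, 0, 0, 0.011, 0.268, 0, 0, 0, 0.1, 0, 0, 0, 0.05, 0, 0, 0, 0, 0])

```text
t: 4.68
eef_pos: [638.7, -145.9, 78.0]
tcp_rot: [3.141, 0.0, 1.509]
ft_force: [-0.2, -0.6, -1.1]
opening: 0.456
grip_force: 30.0
```

```bash
python3 -c "
from h import *
st()"
```

```text
t 4.67 tcp [ 638.7 -145.9   78. ] psi [3.141 0.    1.509] F [-0.2 -0.6 -1.1] open 43.4 grip 30.0 j6 -0.26
```

>>> move_arm(moves=[0, 0, 0.02, 0, 0, 0, 0.005, 0, 0, 0, 0, 0])

```text
t: 5.05
eef_pos: [638.9, -145.9, 75.0]
tcp_rot: [3.14, 0.001, 1.51]
ft_force: [-0.4, -0.4, 5.6]
opening: 0.458
grip_force: 30.0
```

>>> move_arm(moves=[0, 0, 0, 0, 0, 0, 0, 0, 0, 0, 0, 0, 0, 0, -0.1, 0, 0, 0, -0.35, 0, 0, 0, -0.35, 0, 0, 0, 0, 0], claw=60)

```text
t: 5.92
eef_pos: [639.9, -146.1, 198.9]
tcp_rot: [3.134, 0.002, 1.51]
ft_force: [0.5, 0.1, -0.3]
opening: 0.629
grip_force: 0.0
```

```bash
python3 -c "
from h import *
st();jars('wrist','pics/w4.png')
plan((560,-100,200,1.509),(442.3,-83,130,1.509))"
```

```text
t 5.92 tcp [ 639.9 -146.1  198.9] psi [3.134e+00 2.000e-03 1.510e+00] F [ 0.5  0.1 -0.3] open 59.8 grip 0.0 j6 -0.26
wrist [  510     0    50   284 10924] z55 [977.2 -88.9] z100 [929.2 -86.2]
wrist [  73  135   37   38 1128] z55 [450.4 -81.7] z100 [478.1 -80. ]
wrist [ 246  184   52   51 2049] z55 [ 639.1 -155.7] z100 [ 639.7 -143.4]
wrist [ 80 235  35  36 862] z55 [ 432.9 -193.4] z100 [ 463.2 -175.6]
wrist [531 370  29  50 716] z55 [1237.9 -648.9] z100 [1152.5 -565.6]
5 rows 0.136, -0.272, -0.013, 0, 0.137, -0.272, -0.013, 0, 0.022, -0.263, 0.156, 0, 0.021, -0.264, 0.155, 0, 0.022, -0.263, 0.156, 0
```

>>> move_arm(moves=[0.136, -0.272, 0, 0, 0.137, -0.272, 0, 0, 0.022, -0.263, 0.15, 0, 0.021, -0.264, 0.15, 0, 0.022, -0.263, 0.15, 0, 0, 0, 0, 0, 0, 0, 0, 0], claw=70)

```text
t: 6.85
eef_pos: [442.5, -83.1, 126.1]
tcp_rot: [3.141, 0.0, 1.509]
ft_force: [0.1, -0.1, 0.1]
opening: 0.74
grip_force: 0.0
```

```bash
python3 -c "
from h import *
st();jars('wrist','pics/w5.png')"
```

```text
t 6.85 tcp [442.5 -83.1 126.1] psi [3.141 0.    1.509] F [ 0.1 -0.1  0.1] open 70.4 grip 0.0 j6 -0.27
wrist [ 249  190   54   56 2334] z55 [444.6 -79.6] z100 [445.1 -66.1]
wrist [ 242  319   45   27 1120] z55 [ 428.  -187.7] z100 [ 431.7 -153.9]
```

>>> move_arm(moves=[0.011, 0.01, 0.25, 0, 0, 0, 0.3, 0, 0, 0, 0.1, 0, 0, 0, 0, 0, 0, 0, 0, 0])

```text
t: 7.52
eef_pos: [444.2, -81.5, 29.1]
tcp_rot: [3.14, 0.0, 1.51]
ft_force: [-0.1, -0.2, 1.0]
opening: 0.734
grip_force: 0.0
```

>>> move_arm(moves=[0, 0, 0, 0, 0, 0, 0, 0, 0, 0, 0, 0, 0, 0, 0, 0, 0, 0, -0.2, 0, 0, 0, -0.38, 0, 0, 0, -0.38, 0, 0, 0, -0.18, 0, 0, 0, 0, 0], claw=30)

```text
t: 8.65
eef_pos: [443.8, -81.4, 200.9]
tcp_rot: [3.138, 0.001, 1.51]
ft_force: [0.5, 0.3, -2.3]
opening: 0.456
grip_force: 30.0
```

```bash
python3 -c "
from h import *
st();plan((560,-75,200,1.509),(643.5,-73.5,180,1.509),(643.5,-73.5,76.5,1.509))"
```

```text
t 8.65 tcp [443.8 -81.4 200.9] psi [3.138e+00 1.000e-03 1.510e+00] F [ 0.5  0.3 -2.3] open 43.3 grip 30.0 j6 -0.27
7 rows 0.03, 0.257, 0.002, 0, 0.03, 0.257, 0.002, 0, 0.03, 0.256, 0.002, 0, 0.022, 0.278, 0.067, 0, 0.022, 0.277, 0.067, 0, 0, 0, 0.345, 0, 0, 0, 0.345, 0
```

>>> move_arm(moves=[0.03, 0.257, 0, 0, 0.03, 0.257, 0, 0, 0.03, 0.256, 0, 0, 0.022, 0.278, 0.067, 0, 0.022, 0.277, 0.067, 0, 0, 0, 0.32, 0, 0, 0, 0.3, 0, 0, 0, 0, 0, 0, 0, 0.06, 0, 0, 0, 0, 0])

```text
t: 9.9
eef_pos: [643.3, -73.5, 78.1]
tcp_rot: [3.14, 0.0, 1.509]
ft_force: [0.5, -0.1, -1.2]
opening: 0.461
grip_force: 30.0
```

```bash
python3 -c "
from h import *
st()"
```

```text
t 9.9 tcp [643.3 -73.5  78.1] psi [3.14  0.    1.509] F [ 0.5 -0.1 -1.2] open 43.8 grip 30.0 j6 -0.15
```

>>> move_arm(moves=[0, 0, 0.02, 0, 0, 0, 0.005, 0, 0, 0, 0, 0])

```text
t: 10.28
eef_pos: [643.1, -73.5, 73.9]
tcp_rot: [3.141, 0.0, 1.509]
ft_force: [-0.3, -0.5, -2.1]
opening: 0.463
grip_force: 3.0
```

>>> move_arm(moves=[0, 0, 0, 0, 0, 0, 0, 0, 0, 0, 0, 0, 0, 0, -0.1, 0, 0, 0, -0.35, 0, 0, 0, -0.35, 0, 0, 0, 0, 0], claw=60)

```text
t: 11.15
eef_pos: [644.5, -73.7, 199.0]
tcp_rot: [3.133, 0.001, 1.51]
ft_force: [-0.2, -0.1, -0.8]
opening: 0.634
grip_force: 0.0
```

```bash
python3 -c "
from h import *
st();jars('wrist','pics/w6.png')
plan((560,-130,200,1.509),(426.5,-199,130,1.509))"
```

```text
t 11.15 tcp [644.5 -73.7 199. ] psi [3.133e+00 1.000e-03 1.510e+00] F [-0.2 -0.1 -0.8] open 60.3 grip 0.0 j6 -0.15
wrist [  510     0    50   284 10556] z55 [981.3 -23.9] z100 [933.5 -20.1]
wrist [ 246  185   51   51 2045] z55 [643.1 -84.5] z100 [643.9 -72. ]
wrist [ 248  259   48   32 1261] z55 [ 639.  -158.3] z100 [ 640.4 -135.2]
wrist [531 371  29  49 695] z55 [1242.3 -575.5] z100 [1157.  -492.5]
5 rows -0.205, -0.266, -0.012, 0, -0.205, -0.267, -0.012, 0, -0.171, -0.287, 0.155, 0, -0.172, -0.286, 0.156, 0, -0.171, -0.287, 0.155, 0
```

>>> move_arm(moves=[-0.205, -0.266, 0, 0, -0.205, -0.267, 0, 0, -0.171, -0.287, 0.15, 0, -0.172, -0.286, 0.15, 0, -0.171, -0.287, 0.15, 0, 0, 0, 0, 0, 0, 0, 0, 0], claw=70)

```text
t: 12.08
eef_pos: [426.3, -199.1, 126.1]
tcp_rot: [3.142, -0.0, 1.509]
ft_force: [-0.2, 0.2, -0.0]
opening: 0.736
grip_force: 0.0
```

```bash
python3 -c "
from h import *
st();jars('wrist','pics/w7.png')"
```

```text
t 12.07 tcp [ 426.3 -199.1  126.1] psi [ 3.142 -0.     1.509] F [-0.2  0.2 -0. ] open 70.0 grip 0.0 j6 -0.52
wrist [ 514   39   45   54 1550] z55 [685.2 -62.3] z100 [637.7 -73.7]
wrist [ 513  126   43   56 1693] z55 [ 679.1 -146.9] z100 [ 632.8 -142.5]
wrist [ 247  191   54   55 2324] z55 [ 427.1 -195.9] z100 [ 427.9 -182.3]
```

>>> move_arm(moves=[0.01, 0.006, 0.25, 0, 0, 0, 0.3, 0, 0, 0, 0.1, 0, 0, 0, 0, 0, 0, 0, 0, 0])

```text
t: 12.75
eef_pos: [427.7, -197.4, 29.3]
tcp_rot: [3.14, 0.001, 1.51]
ft_force: [-0.1, 1.1, 0.5]
opening: 0.739
grip_force: 0.0
```

>>> move_arm(moves=[0, 0, 0, 0, 0, 0, 0, 0, 0, 0, 0, 0, 0, 0, 0, 0, 0, 0, -0.2, 0, 0, 0, -0.38, 0, 0, 0, -0.38, 0, 0, 0, -0.18, 0, 0, 0, 0, 0], claw=30)

```text
t: 13.88
eef_pos: [427.3, -197.8, 201.1]
tcp_rot: [3.138, 0.002, 1.509]
ft_force: [-0.4, -0.1, -1.7]
opening: 0.456
grip_force: 30.0
```

```bash
python3 -c "
from h import *
st();plan((567,-140,195,1.509),(567,-140,76.5,1.509))"
```

```text
t 13.88 tcp [ 427.3 -197.8  201.1] psi [3.138e+00 2.000e-03 1.509e+00] F [-0.4 -0.1 -1.7] open 43.4 grip 30.0 j6 -0.51
6 rows 0.147, 0.302, 0.014, 0, 0.147, 0.302, 0.013, 0, 0.147, 0.302, 0.014, 0, 0, 0, 0.263, 0, 0, 0, 0.264, 0, 0, 0, 0.263, 0
```

>>> move_arm(moves=[0.147, 0.302, 0, 0, 0.147, 0.302, 0, 0, 0.147, 0.302, 0, 0, 0, 0, 0.1, 0, 0, 0, 0.3, 0, 0, 0, 0.3, 0, 0, 0, 0, 0, 0, 0, 0.12, 0, 0, 0, 0.015, 0, 0, 0, 0, 0])

```text
t: 15.12
eef_pos: [566.8, -140.1, 75.4]
tcp_rot: [3.141, 0.0, 1.509]
ft_force: [-0.3, -0.9, -0.8]
opening: 0.457
grip_force: 30.0
```

```bash
python3 -c "
from h import *
st()"
```

```text
t 15.12 tcp [ 566.8 -140.1   75.4] psi [3.141 0.    1.509] F [-0.3 -0.9 -0.8] open 43.4 grip 30.0 j6 -0.29
```

>>> move_arm(moves=[0, 0, 0.01, 0, 0, 0, 0, 0])

```text
t: 15.38
eef_pos: [567.0, -140.0, 73.9]
tcp_rot: [3.14, 0.001, 1.51]
ft_force: [-0.7, 0.6, 5.9]
opening: 0.46
grip_force: 30.0
```

>>> move_arm(moves=[0, 0, 0, 0, 0, 0, 0, 0, 0, 0, 0, 0, 0, 0, -0.1, 0, 0, 0, -0.35, 0, 0, 0, -0.35, 0, 0, 0, -0.25, 0, 0, 0, 0, 0], claw=57)

```text
t: 16.38
eef_pos: [567.5, -140.1, 234.3]
tcp_rot: [3.136, 0.002, 1.51]
ft_force: [0.1, 0.3, -0.1]
opening: 0.597
grip_force: 0.0
```

```bash
python3 -c "
from h import *
st();jars('wrist','pics/w8.png')
plan((598.6,-240,236,1.7))"
```

```text
t 16.38 tcp [ 567.5 -140.1  234.3] psi [3.136e+00 2.000e-03 1.510e+00] F [ 0.1  0.3 -0.1] open 56.7 grip 0.0 j6 -0.29
wrist [ 519    0   41  284 8027] z55 [953.1 -91.2] z100 [903.9 -87.7]
wrist [ 325  106   46   47 1678] z55 [653.1 -75.1] z100 [642.6 -73.6]
wrist [ 250  179   46   46 1630] z55 [ 567.2 -150.8] z100 [ 567.8 -139.6]
wrist [ 323  179   44   45 1563] z55 [ 648.2 -154.9] z100 [ 638.3 -143.1]
wrist [531 371  29  49 699] z55 [1228.9 -704.2] z100 [1144.  -621.5]
2 rows -0.327, 0.126, -0.013, -0.061, -0.337, 0.095, -0.013, -0.06
```

View pics/w8.png

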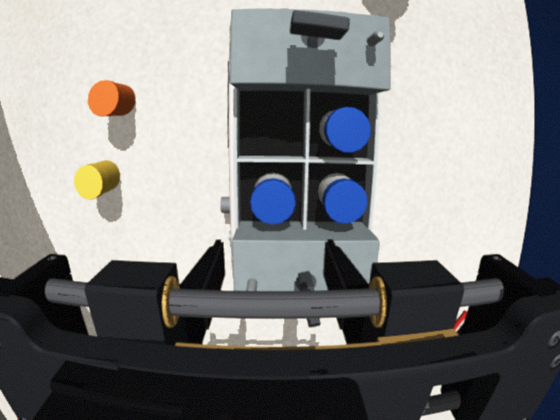

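All three jars stand in their compartments. The cross is at (307,159), pin0's tip at (378,35), and stud B's bar top at about (293,14)–(348,17), lying along x.

```bash
python3 -c "
from h import *
i=viewer.camera_info('wrist')
for n,u,v,z in [('cross',307,159.5,73),('blk-x',231,88,108),('blk+x',390,88,108),('pin0',378,34,135),('BL',294,13,161),('BR',348,16,161)]: print(n,onz(i,u,v,z,True).round(1))
"
```

```text
cross [ 604.  -103.6   73. ]
blk-x [536.4 -30.  108. ]
blk+x [682.  -34.6 108. ]
pin0 [664.5  10.1 135. ]
BL [592.3  19.2 161. ]
BR [632.8  16.7 161. ]
```

>>> move_arm(moves=[-0.3, 0.126, 0, -0.061, -0.3, 0.095, 0, -0.06, -0.3, 0, 0, 0, 0, 0, 0, 0, 0, 0, 0, 0], claw=30)

```text
t: 17.05
eef_pos: [603.8, -274.3, 229.4]
tcp_rot: [-3.14, -0.001, 1.699]
ft_force: [-0.8, 0.4, -0.5]
opening: 0.314
grip_force: 0.0
```

```bash
python3 -c "
from h import *
st();snap('wrist','pics/w9.png')
"
```

```text
t 17.05 tcp [ 603.8 -274.3  229.4] psi [-3.140e+00 -1.000e-03  1.699e+00] F [-0.8  0.4 -0.5] open 29.9 grip 0.0 j6 -0.65
```

View pics/w9.png

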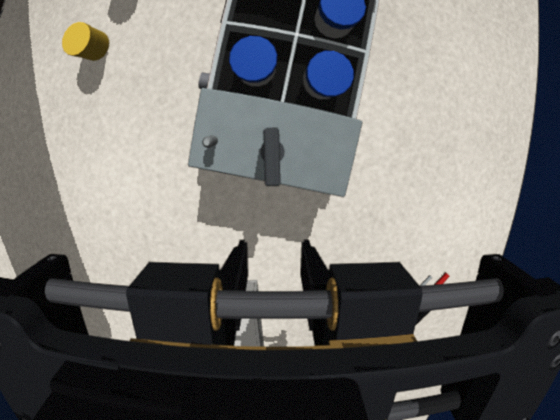

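The wrist view shows the block A corners at (204,88), (362,122), (189,165) and (345,195). Pin1's tip is at (209,139). Stud A's bar is vertical in the image at (271,128)–(273,185), so it is parallel to tool x at psi 1.70.

```bash
python3 -c "
from h import *
i=viewer.camera_info('wrist')
for n,u,v,z in [('c1',204,89,108),('c2',362,122,108),('c3',189,165,108),('c4',345,195,108),('pin1',209,139,135),('a1',271,128,161),('a2',273,185,161)]: print(n,onz(i,u,v,z,True).round(1))
im=cv2.imread('pics/w9.png');m=(im.max(2)<60).astype(np.uint8);m=m[100:200,255:295]
print(('\n'.join(''.join('#' if v else '.' for v in r) for r in m[20:90:3])))
"
```

```text
c1 [ 528.9 -175.1  108. ]
c2 [ 673.7 -185.8  108. ]
c3 [ 522.2 -245.6  108. ]
c4 [ 669.1 -255.2  108. ]
pin1 [ 543.9 -217.9  135. ]
a1 [ 593.3 -202.9  161. ]
a2 [ 600.2 -244.6  161. ]
........................................
........................................
........................................
........................................
.........#..............................
........................................
........................................
........................................
........##..............#...............
.......###..............#...............
.....#####..............#...............
.....#####..............#...............
......#####.............#...............
........###.............#...............
..........#.............................
.........##.............................
..........#.............................
.........##.............................
.........##.............................
.........###............................
.........##.............................
........................................
........................................
........................................
```

```bash
python3 -c "
from h import *
st();plan((597,-224,190,1.735),(597,-224,133,1.735))
"
```

```text
t 17.1 tcp [ 603.9 -273.9  229.8] psi [-3.141e+00 -1.000e-03  1.700e+00] F [ 0.1  1.2 -0.5] open 30.2 grip 0.0 j6 -0.65
3 rows 0.168, -0.002, 0.133, -0.011, 0.168, 0.002, 0.132, -0.011, 0, 0, 0.38, 0
```

>>> move_arm(moves=[0.168, -0.002, 0.133, -0.011, 0.168, 0.002, 0.132, -0.011, 0, 0, 0, 0, 0, 0, 0.2, 0, 0, 0, 0.18, 0, 0, 0, 0, 0])

```text
t: 17.85
eef_pos: [597.0, -224.9, 132.9]
tcp_rot: [-3.14, -0.001, 1.734]
ft_force: [-0.7, -0.1, 0.5]
opening: 0.313
grip_force: 0.0
```

```bash
python3 -c "
from h import *
st()
im,i=snap('wrist','pics/w10.png');cv2.imwrite('pics/w10z.png',cv2.resize(cv2.cvtColor(im,cv2.COLOR_RGB2BGR)[150:330,190:360],None,fx=3,fy=3))
"
```

```text
t 17.85 tcp [ 597.  -224.9  132.9] psi [-3.140e+00 -1.000e-03  1.734e+00] F [-0.7 -0.1  0.5] open 29.8 grip 0.0 j6 -0.63
```

View pics/w10z.png

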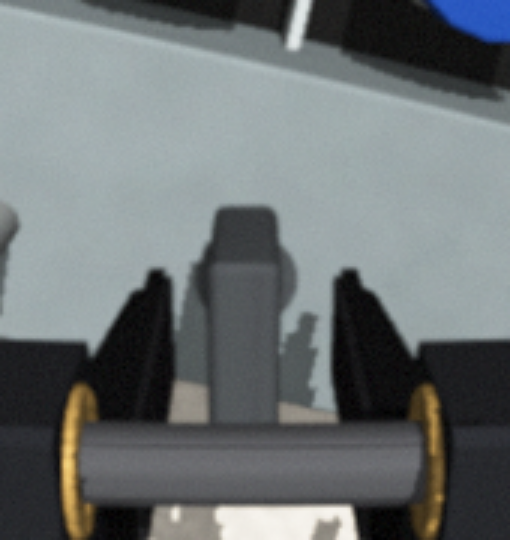

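The bar sits between the fingers, about 1 mm off centre and well aligned. Closing on it.

>>> move_arm(moves=[0, 0, 0, 0, 0, 0, 0, 0, 0, 0, 0, 0, 0, 0, 0, 0, 0, 0, 0, 0], claw=4)

```text
t: 18.52
eef_pos: [596.1, -225.4, 134.6]
tcp_rot: [-3.139, 0.0, 1.734]
ft_force: [-9.6, -1.9, 6.4]
opening: 0.123
grip_force: 30.0
```

>>> move_arm(moves=[0, 0, 0.02, 0, 0, 0, 0.02, 0, 0, 0, 0.01, 0, 0, 0, 0, 0, 0, 0, 0, 0])

```text
t: 19.15
eef_pos: [596.1, -225.5, 128.5]
tcp_rot: [-3.14, 0.001, 1.734]
ft_force: [-13.8, -0.0, 18.5]
opening: 0.125
grip_force: 30.0
```

>>> move_arm(moves=[0, -0.006, 0, 0, 0, 0, 0, -0.05, 0, 0, 0, -0.1, 0, 0, 0, -0.1, 0, 0, 0, -0.1, 0, 0, 0, -0.1])

```text
t: 19.9
eef_pos: [596.1, -225.4, 128.5]
tcp_rot: [-3.141, 0.001, 2.446]
ft_force: [-8.5, 1.5, 16.8]
opening: 0.123
grip_force: 30.0
```

```bash
python3 -c "
from h import *
st();print(monitor.state()['moment'])
"
```

```text
t 19.9 tcp [ 596.1 -225.4  128.5] psi [-3.141e+00  1.000e-03  2.446e+00] F [-8.5  1.5 16.8] open 11.7 grip 30.0 j6 -1.34
[0.29797885 1.50023066 0.01228371]
```

>>> move_arm(moves=[0, 0, 0, -0.1, 0, 0, 0, -0.1, 0, 0, 0, -0.1, 0, 0, 0, -0.1, 0, 0, 0, 0])

```text
t: 20.52
eef_pos: [596.2, -225.2, 128.5]
tcp_rot: [-3.141, 0.001, 3.071]
ft_force: [-7.6, 1.5, 16.5]
opening: 0.117
grip_force: 30.0
```

```bash
python3 -c "
from h import *
st();print(monitor.state()['moment'])
"
```

```text
t 20.52 tcp [ 596.2 -225.2  128.5] psi [-3.141e+00  1.000e-03  3.071e+00] F [-7.6  1.5 16.5] open 11.1 grip 30.0 j6 -1.97
[ 0.58621484  1.40737736 -0.04782014]
```

>>> move_arm(moves=[0, 0, -0.03, 0, 0, 0, -0.03, 0, 0, 0, 0, 0])

```text
t: 20.9
eef_pos: [596.1, -225.2, 136.6]
tcp_rot: [-3.141, -0.0, 3.069]
ft_force: [-4.3, 0.7, 5.7]
opening: 0.127
grip_force: 30.0
```

>>> move_arm(moves=[0, 0, 0, 0, 0, 0, 0, 0, 0, 0, 0, 0, 0, 0, -0.1, 0, 0, 0, -0.3, 0, 0, 0, -0.3, 0, 0, 0, 0, 0], claw=30)

```text
t: 21.78
eef_pos: [597.6, -225.7, 244.8]
tcp_rot: [-3.139, 0.007, 3.069]
ft_force: [-0.2, -1.1, -1.0]
opening: 0.315
grip_force: 0.0
```

```bash
python3 -c "
from h import *
st();im,i=snap('wrist','pics/w11.png')
plan((593,-60,240,1.6),(493,293,240,0.248))
"
```

```text
t 21.77 tcp [ 597.6 -225.7  244.8] psi [-3.139  0.007  3.069] F [-0.2 -1.1 -1. ] open 29.9 grip 0.0 j6 -1.96
17 rows 0.012, 0.122, 0.002, 0.104, 0.031, 0.118, 0.002, 0.104, 0.05, 0.112, 0.001, 0.104, 0.068, 0.102, 0.002, 0.104, 0.084, 0.09, 0.002, 0.104, 0.096, 0.075, 0.002, 0.104, 0.108, 0.058, 0.001, 0.104, 0.116, 0.04, 0.002, 0.103, 0.121, 0.021, 0.002, 0.104, 0.296, -0.075, 0, 0.108, 0.28, -0.123, 0, 0.107, 0.255, -0.169, 0, 0.108, 0.223, -0.209, 0, 0.108, 0.184, -0.244, 0, 0.107, 0.141, -0.271, 0, 0.108, 0.093, -0.292, 0, 0.107, 0.044, -0.302, 0, 0.108
```

View pics/w11.png

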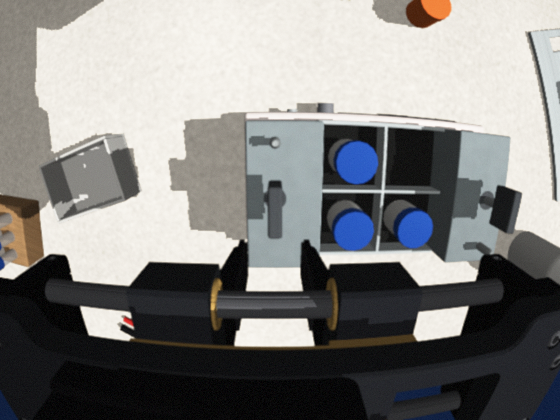

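Stud A now lies along x, parallel to the block edges, so it is unlocked. On to the cover.

>>> move_arm(moves=[0.012, 0.122, 0.002, 0.104, 0.031, 0.118, 0.002, 0.104, 0.05, 0.112, 0.001, 0.104, 0.068, 0.102, 0.002, 0.104, 0.084, 0.09, 0.002, 0.104, 0.096, 0.075, 0.002, 0.104, 0.108, 0.058, 0.001, 0.104, 0.116, 0.04, 0.002, 0.103, 0.121, 0.021, 0.002, 0.104])

```text
t: 22.95
eef_pos: [592.2, -59.1, 236.7]
tcp_rot: [-3.14, -0.0, 1.595]
ft_force: [0.1, -0.3, -0.1]
opening: 0.313
grip_force: 0.0
```

>>> move_arm(moves=[0.296, -0.075, 0, 0.108, 0.28, -0.123, 0, 0.107, 0.255, -0.169, 0, 0.108, 0.223, -0.209, 0, 0.108, 0.184, -0.244, 0, 0.107, 0.141, -0.271, 0, 0.108, 0.093, -0.292, 0, 0.107, 0.044, -0.302, 0, 0.108, 0, 0, 0, 0, 0, 0, 0, 0])

```text
t: 24.2
eef_pos: [492.4, 292.8, 237.0]
tcp_rot: [3.141, 0.001, 0.25]
ft_force: [-0.1, -0.0, -0.5]
opening: 0.313
grip_force: 0.0
```

```bash
python3 -c "
from h import *
st();im,i=snap('wrist','pics/w12.png')
"
```

```text
t 24.2 tcp [492.4 292.8 237. ] psi [3.141e+00 1.000e-03 2.500e-01] F [-0.1 -0.  -0.5] open 29.8 grip 0.0 j6 1.74
```

View pics/w12.png

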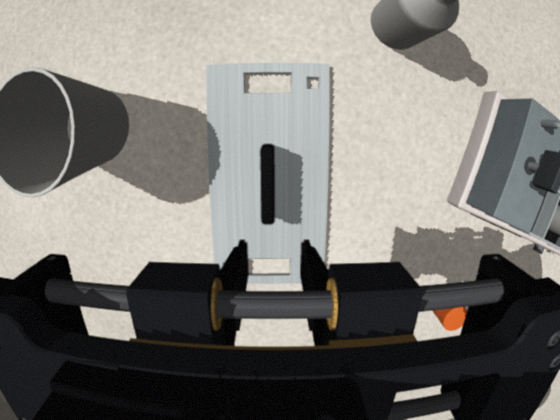

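The cover is where it was. The fin top runs (267,146)–(267,222), nearly parallel to tool x. Plate corners are at (207,66) and (329,66).

```bash
python3 -c "
from h import *
i=viewer.camera_info('wrist')
im=cv2.imread('pics/w12.png');m=(im[130:235,250:290].max(2)<30).astype(np.uint8)
cs,_=cv2.findContours(m,cv2.RETR_EXTERNAL,cv2.CHAIN_APPROX_NONE);c=max(cs,key=cv2.contourArea);print(cv2.boundingRect(c),cv2.fitLine(c,2,0,.01,.01).ravel())
x,y,w,h=cv2.boundingRect(c)
p=m[y+6:y+12].nonzero()[1].mean()+250; q=m[y+h-12:y+h-6].nonzero()[1].mean()+250
a=onz(i,p,130+y,54,True);b=onz(i,q,130+y+h,54,True);print(a,b,(a+b)/2,np.arctan2(*(a-b)[[1,0]]),np.hypot(*(a-b)[:2]))
for u,v in((207,66),(329,66),(318,275),(213,265)):print(onz(i,u,v,8,True).round(1))
"
```

```text
(12, 15, 12, 78) [7.1664248e-04 9.9999976e-01 1.7523529e+01 5.3952942e+01]
[541.41383714 311.78568174  54.        ] [455.95914267 290.37841791  54.        ] [498.68648991 301.08204983  54.        ] 0.24545869710722823 88.09526520941941
[616.9 408.    8. ]
[652.8 263.9   8. ]
[385.6 202.3   8. ]
[364.6 345.1   8. ]
```

>>> move_arm(moves=[0.054, -0.043, 0.3, 0.003, 0, 0, 0.3, 0, 0, 0, 0.24, 0, 0, 0, 0, 0, 0, 0, 0, 0], claw=50)

```text
t: 24.88
eef_pos: [499.8, 301.0, 112.9]
tcp_rot: [-3.141, -0.001, 0.243]
ft_force: [-0.1, -0.6, 0.5]
opening: 0.527
grip_force: 0.0
```

```bash
python3 -c "
from h import *
st();im,i=snap('wrist','pics/w13.png')
im=im[:,:,::-1];x0,x1,y0,y1=235,310,100,240
m=(im[y0:y1,x0:x1].max(2)<30).astype(np.uint8)
cs,_=cv2.findContours(m,cv2.RETR_EXTERNAL,cv2.CHAIN_APPROX_NONE);c=max(cs,key=cv2.contourArea);x,y,w,h=cv2.boundingRect(c);print(x+x0,y+y0,w,h,cv2.fitLine(c,2,0,.01,.01).ravel())
p=m[y+6:y+14].nonzero()[1].mean()+x0
a=onz(i,p,y+y0,54,True);print(a)
"
```

```text
t 24.88 tcp [499.8 301.  112.9] psi [-3.141e+00 -1.000e-03  2.430e-01] F [-0.1 -0.6  0.5] open 50.1 grip 0.0 j6 1.76
263 166 19 74 [8.91788490e-03 9.99960244e-01 3.71942863e+01 1.03542854e+02]
[543.85628579 313.44738502  54.        ]
```

View pics/w13.png

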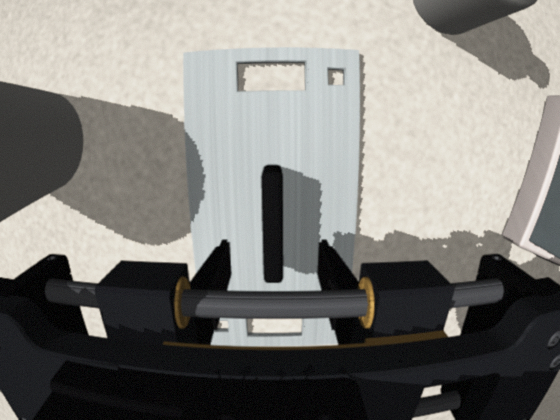

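The fin lies centred between the fingers in the wrist view at (272,166–280).

>>> move_arm(moves=[0.004, -0.009, 0.3, 0, 0, 0, 0.25, 0, 0, 0, 0.11, 0, 0, 0, 0, 0, 0, 0, 0, 0])

```text
t: 25.55
eef_pos: [500.0, 303.2, 14.3]
tcp_rot: [-3.141, -0.002, 0.243]
ft_force: [0.1, 0.2, 0.2]
opening: 0.525
grip_force: 0.0
```

>>> move_arm(moves=[0, 0, 0, 0, 0, 0, 0, 0, 0, 0, 0, 0, 0, 0, 0, 0, 0, 0, 0, 0, 0, 0, 0, 0], claw=5)

```text
t: 26.3
eef_pos: [499.3, 302.8, 12.8]
tcp_rot: [3.141, -0.0, 0.244]
ft_force: [-0.6, -1.8, 3.2]
opening: 0.171
grip_force: 30.0
```

```bash
python3 -c "
from h import *
st()
"
```

```text
t 26.3 tcp [499.3 302.8  12.8] psi [ 3.141 -0.     0.244] F [-0.6 -1.8  3.2] open 16.3 grip 30.0 j6 1.76
```

```bash
python3 -c "
from h import *
im,i=snap('wrist','pics/w14.png'); s=monitor.state()
hsv=cv2.cvtColor(im,cv2.COLOR_RGB2HSV)
d=im[:,:,2].astype(int)-im[:,:,0]
print('plate',im[150,220],'bench',im[20,200], d[60,::20])
for v in (30,60,100,140,200): 
    r=d[v]>5; e=np.flatnonzero(np.diff(r.astype(int))); print(v,e)
for u in (170,190,210,270,290,335,350):
    r=d[:,u]>5; print(u,np.flatnonzero(np.diff(r.astype(int)))[:12])
"
```

```text
plate [200 206 206] bench [198 207 206] [-16 -18 -19 -18 -18 -16 -18   5   7   6   6   4 -16 -18 -16 -15 -17   5
   5 -17   5 -15 -15 -18 -17 -18 -16 -18]
30 [140 152 153 154 155 167 168 170 171 174 175 183 184 189 190 201 202 204
 205 206 207 209 210 215 216 217 325 326 328 332 333 334 335 339 340 351
 353 362 363 364 365 366 367 372 374 378 379 389 390 405]
60 [140 147 148 161 162 170 171 190 192 194 197 198 199 201 203 218 325 330
 331 339 340 342 343 351 352 359 384 389 390 399 400 405]
100 [140 143 144 145 147 150 151 161 162 164 165 166 167 168 169 176 177 184
 185 186 187 195 196 199 200 215 216 219 221 223 224 226 227 231 232 235
 236 246 247 248 249 250 251 253 254 255 257 265 266 268 269 276 277 279
 281 287 288 302 303 304 306 307 308 318 319 320 321 326 329 331 334 346
 347 350 351 354 356 361 363 365 367 376 377 384 385 387 388 391 392 399
 400 401 402 406]
140 [142 143 144 155 157 163 165 172 173 175 177 178 179 184 186 189 190 200
 201 202 203 212 213 220 222 223 224 225 226 229 230 231 232 235 236 237
 238 248 250 256 257 264 265 267 268 283 284 287 288 291 292 297 298 308
 309 322 323 335 338 342 343 364 365 367 368 370 374 378 379 394 395 402
 404 405]
200 [147 148 157 158 168 169 171 183 185 188 190 196 198 203 204 210 211 230
 231 237 238 247 248 257 303 304 316 317 319 320 321 331 333 336 338 342
 343 345 346 362 363 364 367 369 370 385 386 391 392 397 400 401]
170 [14 18 20 21 22 27 28 32 33 36 37 48]
190 [11 13 14 17 19 29 30 34 35 38 39 40]
210 [ 9 14 15 16 17 29 30 55 56 58 59 70]
270 [ 7 11 12 15 16 19 20 21 23 26 72 75]
290 [ 7 11 12 26 73 74 78 79 80 81 82 83]
335 [ 9 14 15 17 18 19 20 23 24 27 32 35]
350 [10 13 15 17 18 20 23 24 26 28 29 38]
```

```bash
cat > cov.py <<'E'
from h import *
def cover(ztop,fn):
    im,i=snap('wrist',fn); s=monitor.state(); d=im[:,:,2].astype(int)-im[:,:,0]
    m=(cv2.medianBlur((d>-6).astype(np.uint8)*255,5)>0).astype(np.uint8)
    p=s["eef_pos"]; q=s["tcp_rot"][2]; X=np.array([np.cos(q),np.sin(q)]);Y=np.array([np.sin(q),-np.cos(q)])
    tf=lambda u,v,z=ztop:(lambda w:np.array([w@X,w@Y]).round(1))(onz(i,u,v,z,True)[:2]-p[:2])
    for v in (40,60,100,140,180):
        e=np.flatnonzero(np.diff(m[v].astype(int))); print(v,e, tf(e[0]+1,v),tf(e[-1]+1,v) )
    for u in (180,210,260,300,340):
        e=np.flatnonzero(np.diff(m[:200,u].astype(int)));print('col',u,e,tf(u,e[0]+1) if len(e) else '')
    n,l,st_,ce=cv2.connectedComponentsWithStats(1-m)
    for k in range(1,n):
        if 150<st_[k,4]<9000 and 130<st_[k,0]<420 and st_[k,1]<150: 
            x,y,w,h,_=st_[k]; print('hole',st_[k],tf(x,y),tf(x+w,y),tf(x+w,y+h),tf(x,y+h))
E
python3 -c "
from cov import *
cover(8,'pics/w15.png')"
```

```text
40 [139 221 324 406] [127.  -75.2] [127.1  74.3]
60 [139 221 324 361 381 407] [115.  -74.8] [115.1  74.6]
100 [139 407] [ 91.8 -74.8] [91.9 74.6]
140 [ 13 140 406] [  77.5 -176. ] [69.2 74.7]
180 [ 12 143 404] [  50.  -181.5] [46.2 75.1]
col 180 [11] [141.  -51.8]
col 210 [8] [141.2 -34.8]
col 260 [ 6 30 71] [141.   -7.7]
col 300 [ 6 30 71] [141.2  13.8]
col 340 [8] [141.3  35.6]
hole [ 222   31  103   41 4166] [127.5 -27.9] [127.5  27.1] [104.2  26.9] [104.2 -27.7]
hole [361  44  21  22 412] [121.4  46.9] [122.7  59. ] [109.9  58.8] [108.8  46.7]
```

```bash
python3 - <<'E'
import h
from h import *
src=open('h.py').read()
if 'vmax' not in src:
    src=src.replace("def plan(*wps,n=None):","def plan(*wps,vmax=58,wmax=10.2):").replace("/58)","/vmax)").replace("np.radians(10.2)","np.radians(wmax)"); open('h.py','w').write(src)
E
python3 -c "
from h import *
plan((499.3,302.8,230,.244),(603,-100.9,240,1.511),vmax=34,wmax=6)"
```

```text
20 rows 0, 0, -0.207, 0, 0, 0, -0.207, 0, 0, 0, -0.207, 0, 0, 0, -0.207, 0, 0, 0, -0.206, 0, 0, 0, -0.207, 0, 0, 0, -0.207, 0, 0.002, 0.214, -0.005, -0.062, -0.019, 0.213, -0.005, -0.062, -0.04, 0.21, -0.005, -0.062, -0.06, 0.205, -0.006, -0.062, -0.079, 0.198, -0.005, -0.062, -0.099, 0.19, -0.005, -0.062, -0.116, 0.179, -0.005, -0.062, -0.134, 0.167, -0.005, -0.063, -0.149, 0.153, -0.005, -0.062, -0.163, 0.138, -0.005, -0.062, -0.176, 0.121, -0.006, -0.062, -0.187, 0.104, -0.005, -0.062, -0.196, 0.085, -0.005, -0.062
```

>>> move_arm(moves=[0, 0, -0.1, 0, 0, 0, -0.207, 0, 0, 0, -0.207, 0, 0, 0, -0.207, 0, 0, 0, -0.207, 0, 0, 0, -0.206, 0, 0, 0, -0.207, 0, 0, 0, -0.107, 0, 0, 0, 0, 0])

```text
t: 27.52
eef_pos: [499.2, 302.9, 230.5]
tcp_rot: [-3.141, -0.001, 0.243]
ft_force: [0.1, -0.3, -5.7]
opening: 0.168
grip_force: 30.0
```

>>> move_arm(moves=[0.002, 0.214, -0.005, -0.062, -0.019, 0.213, -0.005, -0.062, -0.04, 0.21, -0.005, -0.062, -0.06, 0.205, -0.006, -0.062, -0.079, 0.198, -0.005, -0.062, -0.099, 0.19, -0.005, -0.062, -0.116, 0.179, -0.005, -0.062, -0.134, 0.167, -0.005, -0.063, -0.149, 0.153, -0.005, -0.062, -0.163, 0.138, -0.005, -0.062])

```text
t: 28.78
eef_pos: [578.6, -8.6, 235.9]
tcp_rot: [-3.139, 0.001, 1.222]
ft_force: [0.8, 1.1, -4.9]
opening: 0.171
grip_force: 30.0
```

>>> move_arm(moves=[-0.176, 0.121, -0.006, -0.062, -0.187, 0.104, -0.005, -0.062, -0.196, 0.085, -0.005, -0.062, 0, 0, 0, 0, 0, 0, 0, 0, 0, 0, 0, 0])

```text
t: 29.52
eef_pos: [602.7, -100.0, 239.5]
tcp_rot: [-3.141, -0.0, 1.511]
ft_force: [-0.1, 0.6, -5.4]
opening: 0.167
grip_force: 30.0
```

```bash
python3 -c "
from cov import *
st();z=monitor.state()['eef_pos'][2]-12.8+8
cover(z,'pics/w16.png');st()"
```

```text
t 29.52 tcp [ 602.7 -100.   239.5] psi [-3.141 -0.     1.511] F [-0.1  0.6 -5.4] open 15.9 grip 30.0 j6 -0.21
40 [140 221 325 406 515] [126.7 -73.8] [143.1 158.4]
60 [139 361 382 407 517] [114.7 -74.1] [129.3 159.3]
100 [139 407 519] [ 91.6 -74. ] [102.4 160.8]
140 [140 406 519] [ 68.8 -74.2] [ 75.9 162.6]
180 [143 403 516] [ 45.8 -73.9] [ 49.  163.6]
col 180 [11] [140.8 -51. ]
col 210 [8] [140.9 -34. ]
col 260 [ 6 29 51] [140.7  -6.9]
col 300 [ 6 30 52] [140.9  14.6]
col 340 [7] [141.6  36.4]
hole [ 222   30  104   24 2295] [127.8 -27.2] [127.8  28.4] [114.   28.3] [114. -27.]
hole [362  44  21  23 421] [121.2  48.2] [122.4  60.4] [109.   60.2] [107.9  48.1]
t 29.57 tcp [ 602.8 -100.   239.7] psi [-3.141 -0.     1.511] F [ 0.8 -0.1 -4.9] open 16.1 grip 30.0 j6 -0.21
```

>>> move_arm(moves=[-0.006, 0.002, 0.15, 0, 0, 0, 0.15, 0, 0, 0, 0.1, 0, 0, 0, 0, 0, 0, 0, 0, 0])

```text
t: 30.2
eef_pos: [603.6, -101.7, 180.8]
tcp_rot: [3.14, 0.0, 1.511]
ft_force: [0.2, -0.6, -4.2]
opening: 0.168
grip_force: 30.0
```

```bash
python3 -c "
from h import *
st();im,i=snap('wrist','pics/w17.png')
c=im[0:110,190:420,::-1];cv2.imwrite('pics/w17z.png',cv2.convertScaleAbs(cv2.resize(c,None,fx=3.4,fy=3.4,interpolation=cv2.INTER_CUBIC),alpha=1.2))
"
```

```text
t 30.2 tcp [ 603.6 -101.7  180.8] psi [3.14  0.    1.511] F [ 0.2 -0.6 -4.2] open 16.0 grip 30.0 j6 -0.22
```

View pics/w17z.png

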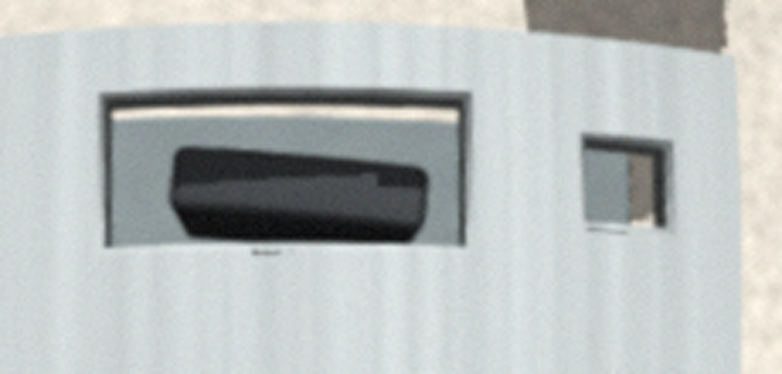

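The slot at (100–470, 93–247) in the crop frames stud B's bar, with the bar at (172–428, 148–213). Pin0 is not visible through the hole yet.

```bash
python3 -c "
from cov import *
i=viewer.camera_info('wrist');s=monitor.state();p=s['eef_pos'];q=s['tcp_rot'][2]; X=np.array([np.cos(q),np.sin(q)]);Y=np.array([np.sin(q),-np.cos(q)])
zt=p[2]-12.8+8;print(p)
f=lambda u,v,z:(lambda w:np.array([w@X,w@Y]).round(1))(onz(i,190+u/3.4,v/3.4,z,True)[:2]-p[:2])
for n,u,v,z in [('barFL',172,148,161),('barFR',428,165,161),('barNR',425,218,161),('barNL',180,205,161),('slotTL',101,93,zt),('slotTR',470,93,zt),('slotBR',466,246,zt),('slotBL',105,247,zt),('holeTL',583,134,zt),('holeTR',672,142,zt),('holeBR',667,231,zt),('holeBL',585,225,zt)]:print(n,f(u,v,z))
W=lambda x,y,z:(proj(i,(x,y,z),True)-[190,0])*3.4
c=np.array([602.8,-105.4]);a=-.06;R=np.array([[np.cos(a),-np.sin(a)],[np.sin(a),np.cos(a)]])
pin=c+R@[55,120];sb=c+R@[0,120];print(pin,sb,W(*pin,135),W(*sb,161))
for e in((75,148),(75,74)): w=c+R@e;print('blk',W(*w,108))
"
```

```text
[ 603.63582371 -101.75174062  180.84132696]
barFL [123.2 -18.5]
barFR [120.3  24.9]
barNR [110.8  24.3]
barNL [112.8 -17. ]
slotTL [129.3 -28.3]
slotTR [129.4  29.8]
slotBR [103.7  28.9]
slotBL [103.5 -27.4]
holeTL [123.8  48.1]
holeTR [124.1  63.3]
holeBR [108.7  62.2]
holeBL [108.4  48.2]
[664.89671047  11.08604444] [609.99568078  14.38406479] [560.05179152 221.86614225] [277.58912701 184.17842979]
blk [615.42096013 129.79353019]
blk [614.11737668 450.46925203]
```

>>> move_arm(moves=[0.002, 0.009, 0, 0.007, 0, 0, 0.06, 0, 0, 0, 0.06, 0, 0, 0, 0.04, 0, 0, 0, 0, 0, 0, 0, 0, 0])

```text
t: 31.0
eef_pos: [604.7, -101.5, 156.1]
tcp_rot: [3.141, 0.0, 1.5]
ft_force: [0.4, 0.1, -4.8]
opening: 0.166
grip_force: 30.0
```

```bash
python3 -c "
from cov import *
st();im,i=snap('wrist','pics/w18.png')
g=cv2.cvtColor(im,cv2.COLOR_RGB2GRAY)[25:85,345:395]
print('\n'.join(''.join(f'{v//26:d}' for v in r) for r in g[::2]))
"
```

```text
t 31.0 tcp [ 604.7 -101.5  156.1] psi [3.141 0.    1.5  ] F [ 0.4  0.1 -4.8] open 15.8 grip 30.0 j6 -0.2
66666666666666666666666667666666666666666666666666
66666766666666666666666767666666666666666666666666
66666776666666666666666676766666666666666666666666
66666766666666666666666677676666666666666666666666
66676676666666666666666777666666666666666666666666
67666776666666666666666677776666666666666666666666
67666676666666666666666677776666666666666666666666
66676766666666664444555555566666666666666666666666
66666666666666653222222222222333333334444456666666
76666776666666653222221111111111111222223346666666
66676666666666664444444444443333332221112346666666
76676776666666664444444444444444444432112445666666
66667766666666665444444444444444444432113445666666
67676676666666665444444444444444444432112446666666
77677667666666664322334444444444444432113445666666
76666666666666665322222234444444444432113445666666
76666766666666665323332222444444444432112455666666
76767666666666665323333222344444444432112456666666
77677776666666665322333322244444444432113556666666
66776676666666665311112211344444444432113555666666
76677776666666666554444444555555444442113456666666
77776766666666666655555667766666666666555556666666
77677666666666666666666667766666666666666666666666
77776776666666666666666767766666666666666666666666
76767777666666666666666667766666666666666666666666
76766776666666666666666677666666666666666666666666
66766776666666666666666666776666666666666666666666
76766777666666666666666667666666666666666666666666
77777777666666666666666676666666666666666666666666
76667776666766666666666666776666666666666666666666
```

```bash
python3 -c "
from cov import *
i=viewer.camera_info('wrist');s=monitor.state();p=s['eef_pos'];q=s['tcp_rot'][2]; X=np.array([np.cos(q),np.sin(q)]);Y=np.array([np.sin(q),-np.cos(q)])
im=cv2.imread('pics/w18.png')
for z in(135,129,125):
  for f,l in((116.3,55.5),(121.3,55.5),(116.3,60.5),(116.3,50.5)):
    w=p[:2]+X*f+Y*l;print(z,f,l,proj(i,(*w,z),True).round(1))
print(p)
for r in range(50,67):print(r,im[r,357:378].tolist() if 0 else [int(v) for v in im[r,357:390,1]])
" | cut -c1-200
```

```text
135 116.3 55.5 [366.5  58.8]
135 121.3 55.5 [366.4  50.8]
135 116.3 60.5 [374.5  59.5]
135 116.3 50.5 [358.4  58.1]
129 116.3 55.5 [363.8  60.5]
129 121.3 55.5 [363.7  52.8]
129 116.3 60.5 [371.6  61.2]
129 116.3 50.5 [356.   59.9]
125 116.3 55.5 [362.1  61.6]
125 121.3 55.5 [362.  54.]
125 116.3 60.5 [369.8  62.3]
125 116.3 50.5 [354.4  61. ]
[ 604.72994111 -101.55437788  156.18832487]
50 [180, 180, 180, 171, 136, 120, 122, 123, 123, 121, 123, 119, 122, 124, 123, 118, 121, 120, 120, 123, 120, 122, 124, 116, 100, 60, 45, 50, 77, 109, 122, 154, 173]
51 [180, 182, 180, 170, 139, 123, 120, 122, 124, 122, 125, 123, 121, 121, 122, 123, 120, 118, 117, 120, 120, 123, 121, 122, 98, 62, 44, 47, 75, 110, 122, 160, 176]
52 [182, 180, 179, 170, 138, 116, 112, 113, 118, 116, 122, 123, 120, 120, 120, 120, 120, 119, 121, 121, 119, 122, 124, 121, 103, 66, 44, 45, 76, 120, 128, 158, 174]
53 [180, 181, 180, 169, 130, 87, 71, 75, 89, 95, 108, 120, 121, 121, 121, 119, 122, 123, 124, 122, 121, 122, 120, 120, 105, 58, 44, 48, 81, 126, 132, 154, 172]
54 [180, 182, 178, 170, 129, 79, 52, 56, 62, 69, 80, 100
[... 1287 characters left out ...]
, 122, 120, 122, 104, 66, 44, 50, 87, 133, 143, 154, 170]
63 [181, 180, 180, 179, 151, 85, 48, 42, 50, 50, 56, 58, 47, 51, 81, 113, 128, 122, 124, 124, 125, 120, 121, 120, 103, 71, 46, 45, 83, 133, 144, 154, 172]
64 [181, 181, 181, 179, 157, 109, 74, 62, 62, 60, 59, 55, 55, 63, 100, 124, 125, 121, 125, 124, 118, 121, 125, 119, 102, 73, 45, 48, 82, 134, 144, 157, 169]
65 [182, 179, 182, 180, 171, 147, 133, 121, 124, 120, 118, 115, 114, 122, 133, 145, 140, 140, 133, 133, 132, 127, 128, 124, 113, 78, 49, 48, 82, 131, 149, 160, 169]
66 [177, 184, 180, 183, 179, 170, 159, 153, 161, 163, 164, 170, 180, 185, 182, 176, 170, 163, 160, 155, 155, 152, 150, 149, 139, 115, 96, 85, 98, 143, 153, 163, 173]
```

>>> move_arm(moves=[0, 0, 0.04, 0, 0, 0, 0.04, 0, 0, 0, 0.04, 0, 0, 0, 0, 0, 0, 0, 0, 0])

```text
t: 31.68
eef_pos: [604.7, -101.5, 138.0]
tcp_rot: [3.141, 0.0, 1.5]
ft_force: [0.1, -0.9, -5.1]
opening: 0.163
grip_force: 30.0
```

```bash
python3 -c "
from h import *
st();print(monitor.state()['moment'])"
```

```text
t 31.68 tcp [ 604.7 -101.5  138. ] psi [3.141 0.    1.5  ] F [ 0.1 -0.9 -5.1] open 15.5 grip 30.0 j6 -0.2
[-0.00808015 -0.09344771 -0.01435493]
```

>>> move_arm(moves=[0, 0, 0.04, 0, 0, 0, 0.04, 0, 0, 0, 0.02, 0, 0, 0, 0.01, 0, 0, 0, 0, 0])

```text
t: 32.3
eef_pos: [604.6, -101.5, 121.4]
tcp_rot: [-3.142, 0.0, 1.5]
ft_force: [-0.6, -0.8, -5.3]
opening: 0.165
grip_force: 30.0
```

```bash
python3 -c "
from h import *
st();print(monitor.state()['moment'])"
```

```text
t 32.3 tcp [ 604.6 -101.5  121.4] psi [-3.142  0.     1.5  ] F [-0.6 -0.8 -5.3] open 15.7 grip 30.0 j6 -0.2
[-0.02577331 -0.07306484 -0.00590702]
```

>>> move_arm(moves=[0, 0, 0.008, 0, 0, 0, 0.006, 0, 0, 0, 0, 0])

```text
t: 32.67
eef_pos: [604.8, -101.6, 120.8]
tcp_rot: [3.14, 0.0, 1.5]
ft_force: [-2.5, 0.4, 7.8]
opening: 0.168
grip_force: 30.0
```

>>> move_arm(moves=[0, 0, 0, 0, 0, 0, 0, 0, 0, 0, 0, 0, 0, 0, -0.2, 0, 0, 0, -0.4, 0, 0, 0, -0.2, 0, 0, 0, 0, 0], claw=45)

```text
t: 33.55
eef_pos: [605.4, -101.7, 241.7]
tcp_rot: [3.137, 0.001, 1.5]
ft_force: [-0.7, -0.5, -0.0]
opening: 0.473
grip_force: 0.0
```

```bash
python3 -c "
from cov import *
st();cover(116,'pics/w19.png');plan((612.4,14.2,205,3.071))"
```

```text
t 33.55 tcp [ 605.4 -101.7  241.7] psi [3.137e+00 1.000e-03 1.500e+00] F [-0.7 -0.5 -0. ] open 44.9 grip 0.0 j6 -0.2
40 [510] [188.1 262.4] [188.1 262.4]
60 [190 355 513] [136.1 -73.3] [165.2 265.6]
100 [190 354 515] [ 98.3 -73.4] [119.8 268.2]
140 [191 353 515] [ 61.2 -73.2] [ 75.  271.1]
180 [192 352 513] [ 23.7 -73.8] [ 29.6 274.4]
col 180 [] 
col 210 [52] [141.5 -55.6]
col 260 [50] [141.7 -10.4]
col 300 [51] [141.1  25.4]
col 340 [52] [141.9  61.9]
9 rows 0.086, 0, 0.026, -0.111, 0.085, 0.014, 0.026, -0.111, 0.08, 0.029, 0.025, -0.111, 0.075, 0.043, 0.026, -0.111, 0.066, 0.055, 0.026, -0.112, 0.056, 0.065, 0.026, -0.111, 0.043, 0.075, 0.025, -0.111, 0.03, 0.08, 0.026, -0.111, 0.015, 0.085, 0.026, -0.111
```

>>> move_arm(moves=[0.086, 0, 0.026, -0.108, 0.085, 0.014, 0.026, -0.108, 0.08, 0.029, 0.025, -0.108, 0.075, 0.043, 0.026, -0.108, 0.066, 0.055, 0.026, -0.108, 0.056, 0.065, 0.026, -0.108, 0.043, 0.075, 0.025, -0.108, 0.03, 0.08, 0.026, -0.108, 0.015, 0.085, 0.026, -0.11, 0, 0, 0, 0], claw=30)

```text
t: 34.85
eef_pos: [614.0, 14.7, 202.7]
tcp_rot: [-3.141, -0.003, 3.03]
ft_force: [-0.4, -1.2, -0.4]
opening: 0.316
grip_force: 0.0
```

```bash
python3 -c "
from h import *
st();im,i=snap('wrist','pics/w20.png')
m=(im.max(2)<75).astype(np.uint8);m[:100]=0;m[245:]=0;m[:,:200]=0;m[:,350:]=0
n,l,s,ce=cv2.connectedComponentsWithStats(m)
for k in range(1,n):
  if s[k,4]>150:
    c=np.argwhere(l==k)[:,::-1].astype(np.float32);print(s[k],ce[k].round(1),onz(i,*ce[k],161,True).round(1),cv2.minAreaRect(c))
plan((612.4,14.2,205,3.03))"
```

```text
t 34.85 tcp [614.   14.7 202.7] psi [-3.141e+00 -3.000e-03  3.030e+00] F [-0.4 -1.2 -0.4] open 30.0 grip 0.0 j6 -1.54
[259 192  29  53 606] [272.2 211.6] [598.3  15.8 161. ] ((273.4454040527344, 217.3406219482422), (51.411685943603516, 27.754377365112305), 82.40535736083984)
1 rows 0.012, -0.001, -0.012, -0.002
```

>>> move_arm(moves=[0.011, 0, 0.15, 0, 0, 0, 0.1, 0, 0, 0, 0.05, 0, 0, 0, 0, 0])

```text
t: 35.4
eef_pos: [612.9, 14.0, 159.2]
tcp_rot: [-3.141, -0.001, 3.029]
ft_force: [0.5, -0.1, 0.3]
opening: 0.316
grip_force: 0.0
```

```bash
python3 -c "
from h import *
st();im,i=snap('wrist','pics/w21.png')
g=cv2.cvtColor(im,cv2.COLOR_RGB2GRAY)[190:290:4,210:345:2]
print('\n'.join(''.join(f'{v//26:d}' for v in r) for r in g))"
```

```text
t 35.4 tcp [612.9  14.  159.2] psi [-3.141e+00 -1.000e-03  3.029e+00] F [ 0.5 -0.1  0.3] open 30.1 grip 0.0 j6 -1.54
44444444444444444477777777777777777777777777777777668888888888888888
44444444444444447777776665555555555532322577777777668888888888888888
44444444443444446777776555555555555533322577777777668888888888888888
44444444444444445777665334555555555543333577777777668888888888888888
44444444444444444443443224555555555543332477777777668888888888888888
44444344444444444444443255553000000012333477777777668888888888888888
44444444444444444444443245552000100111233477777777668888888888888888
44444444444444444444443345541000010011223477777777668888888888888888
44444444444444444444443235321111111110122477777778678888888888888888
44444444444444444444443321111111111111112377777777668888888888888888
44444444444444443434443221111111111111112367777777668888888888888888
44444444444444444444444321111111111111122367777777668888888888888888
44444444444444433344444345421111111111232367777777668888888888888888
44444444444444300024444345531111111111223378873100568888888888888888
44444444444432000003444335531111111111223377860000047888888888888888
44444444444200000003444335531111111111233367760000000488888888888888
44444444430000000003444434531111111111223368860000000038888888888888
44444444300000000003444445521111111111223357750000000001788888888888
33434442000000000005777875521111111112222368750000000000168888788788
00001320000000000005777673311111111111222357730000000000005610000000
00000000000000000005777775521111111114555567730000000000000000000000
00000000000000000004777777721111111116777777730000000000000000000000
00112000000000000006777777721111111116877777750000000000000011000000
01234300000000000027777778621111111126777777771000000000000112100000
02333210000000000047777777721111111127777777773000000000000112210000
```

The bar is centred between the fingers. Descending to grip, then pressing.

>>> move_arm(moves=[0, 0, 0.1, 0, 0, 0, 0.068, 0, 0, 0, 0, 0, 0, 0, 0, 0])

```text
t: 35.95
eef_pos: [613.0, 14.3, 134.4]
tcp_rot: [-3.141, 0.0, 3.03]
ft_force: [-0.3, -0.9, 0.4]
opening: 0.315
grip_force: 0.0
```

>>> move_arm(moves=[0, 0, 0, 0, 0, 0, 0, 0, 0, 0, 0, 0, 0, 0, 0, 0, 0, 0, 0, 0], claw=4)

```text
t: 36.58
eef_pos: [613.1, 14.2, 134.6]
tcp_rot: [-3.141, 0.0, 3.03]
ft_force: [0.2, 0.1, 3.4]
opening: 0.122
grip_force: 30.0
```

>>> move_arm(moves=[0, 0, 0.02, 0, 0, 0, 0.02, 0, 0, 0, 0.02, 0, 0, 0, 0.01, 0, 0, 0, 0, 0])

```text
t: 37.2
eef_pos: [613.1, 14.2, 125.5]
tcp_rot: [-3.141, 0.001, 3.03]
ft_force: [-4.8, -1.4, 16.5]
opening: 0.125
grip_force: 30.0
```

>>> move_arm(moves=[0, 0, 0, 0.05, 0, 0, 0, 0.1, 0, 0, 0, 0.1, 0, 0, 0, 0.1, 0, 0, 0, 0.1, 0, 0, 0, 0])

```text
t: 37.95
eef_pos: [613.1, 14.0, 125.5]
tcp_rot: [3.141, 0.001, 2.321]
ft_force: [-4.8, -2.2, 17.1]
opening: 0.124
grip_force: 30.0
```

>>> move_arm(moves=[0, 0, 0, 0.1, 0, 0, 0, 0.1, 0, 0, 0, 0.1, 0, 0, 0, 0.09, 0, 0, 0, 0])

```text
t: 38.58
eef_pos: [612.9, 13.9, 125.5]
tcp_rot: [3.141, 0.001, 1.709]
ft_force: [-6.0, -1.7, 17.1]
opening: 0.123
grip_force: 30.0
```

```bash
python3 -c "
from h import *
st();print(monitor.state()['moment'])"
```

```text
t 38.58 tcp [612.9  13.9 125.5] psi [3.141e+00 1.000e-03 1.709e+00] F [-6.  -1.7 17.1] open 11.7 grip 30.0 j6 -0.22
[-0.56449575  1.11496913 -0.00557309]
```

>>> move_arm(moves=[0, 0, 0, 0.03, 0, 0, 0, 0.02, 0, 0, 0, 0])

```text
t: 38.95
eef_pos: [612.9, 14.0, 125.5]
tcp_rot: [3.141, 0.001, 1.633]
ft_force: [-6.9, -1.9, 16.9]
opening: 0.127
grip_force: 30.2
```

```bash
python3 -c "
from h import *
st();print(monitor.state()['moment'])"
```

```text
t 38.95 tcp [612.9  14.  125.5] psi [3.141e+00 1.000e-03 1.633e+00] F [-6.9 -1.9 16.9] open 12.0 grip 30.2 j6 -0.15
[-0.48084045  1.01948619  0.66897715]
```

>>> move_arm(moves=[0, 0, 0, -0.02, 0, 0, -0.02, 0, 0, 0, -0.025, 0, 0, 0, 0, 0])

```text
t: 39.45
eef_pos: [612.8, 13.9, 131.3]
tcp_rot: [3.141, 0.001, 1.664]
ft_force: [-2.2, -1.8, 7.7]
opening: 0.125
grip_force: 30.0
```

>>> move_arm(moves=[0, 0, 0, 0, 0, 0, 0, 0, 0, 0, 0, 0, 0, 0, -0.1, 0, 0, 0, -0.3, 0, 0, 0, -0.3, 0, 0, 0, 0, 0], claw=30)

```text
t: 40.33
eef_pos: [614.2, 14.3, 240.1]
tcp_rot: [3.135, 0.001, 1.663]
ft_force: [0.3, -0.9, -0.5]
opening: 0.314
grip_force: 0.0
```

```bash
python3 -c "
from h import *
st();snap('wrist','pics/w22.png');plan((605,-105,236,2.2),(596.1,-225.2,205,3.03))"
```

```text
t 40.33 tcp [614.2  14.3 240.1] psi [3.135e+00 1.000e-03 1.663e+00] F [ 0.3 -0.9 -0.5] open 29.8 grip 0.0 j6 -0.18
9 rows -0.197, -0.032, 0.003, -0.085, -0.19, -0.058, 0.003, -0.086, -0.181, -0.083, 0.003, -0.085, -0.169, -0.107, 0.003, -0.086, -0.122, -0.104, 0.041, -0.106, -0.104, -0.123, 0.042, -0.105, -0.082, -0.138, 0.041, -0.106, -0.058, -0.15, 0.041, -0.105, -0.032, -0.157, 0.041, -0.106
```

>>> move_arm(moves=[-0.197, -0.032, 0.003, -0.085, -0.19, -0.058, 0.003, -0.086, -0.181, -0.083, 0.003, -0.085, -0.169, -0.107, 0.003, -0.086, -0.122, -0.104, 0.041, -0.106, -0.104, -0.123, 0.042, -0.105, -0.082, -0.138, 0.041, -0.106, -0.058, -0.15, 0.041, -0.105, -0.032, -0.157, 0.041, -0.116, 0, 0, 0, 0])

```text
t: 41.62
eef_pos: [594.9, -226.2, 201.4]
tcp_rot: [3.141, -0.002, 3.044]
ft_force: [0.9, -0.1, -0.4]
opening: 0.314
grip_force: 0.0
```

```bash
python3 -c "
from h import *
st();plan((596.1,-225.2,160,3.05))"
```

```text
t 41.62 tcp [ 594.9 -226.2  201.4] psi [ 3.141e+00 -2.000e-03  3.044e+00] F [ 0.9 -0.1 -0.4] open 29.9 grip 0.0 j6 -1.94
1 rows -0.007, 0.007, 0.276, -0.004
```

>>> move_arm(moves=[-0.007, 0.007, 0.14, -0.004, 0, 0, 0.136, 0, 0, 0, 0, 0, 0, 0, 0, 0])

```text
t: 42.12
eef_pos: [597.1, -223.9, 162.2]
tcp_rot: [-3.141, 0.0, 3.051]
ft_force: [-1.0, 0.2, -0.0]
opening: 0.313
grip_force: 0.0
```

```bash
python3 -c "
from h import *
st();im,i=snap('wrist','pics/w23.png')
g=cv2.cvtColor(im,cv2.COLOR_RGB2GRAY)[190:290:4,210:345:2]
print('\n'.join(''.join(f'{v//26:d}' for v in r) for r in g))"
```

```text
t 42.12 tcp [ 597.1 -223.9  162.2] psi [-3.141  0.     3.051] F [-1.   0.2 -0. ] open 29.8 grip 0.0 j6 -1.94
55554455544334468887887777777777666665555888777788878888888888888888
55554544445434468888875665555555555443234888888888888888888888888888
55555445455434456666665655656555555422334787887878887888888888778887
44445555545434444444433555555565656423334888888888888887788888888888
44455544444434444444433555410011111333334777877777777777777778787788
55455554444434444444443565201000001233224888888888888888888888888888
54544455555434444444443555111011100133334888888888888788888778888888
55554555555433444444432453111111111112324777777777777777777544444444
54544555555433444444443221111111111111234777777778887787777544444444
55555555555533444444443211111111111111124777777887877877787544444444
54555455555543444444443311111111111121224788888877788888777544444444
55555544444543444444443343111111111122234777777877877787777744444444
55555455444543444444443334111111111143334788888777888888888887777777
55554455555443300024443334111111111143334788773100788887888887887888
55554445555541000013443454111111111123324788860000147888888888888888
55555555544200000003443454111111111122334788860000000488888888888878
44554444441000000003444455111111111122334777760000000027777778777777
56554444400000000004555555211111111123334788850000000001788888888888
88744453000000000006888655211111111122334777750000000000167777777777
00001630000000000005888633111111111133334788840000000000005610000000
00001100000000000005777777311111111167777777730000000000000000000000
00011000000000000005888787411111111157787887840000000000000000000000
00112000000000000006877777411111111157877777750000000000000011000000
01234400000000000027777777511111111157777777761000000000000112200000
02444200000000000047777777621111111377777777873000000000001112210000
```

>>> move_arm(moves=[0.003, -0.007, 0.1, 0, 0, 0, 0.085, 0, 0, 0, 0, 0, 0, 0, 0, 0])

```text
t: 42.68
eef_pos: [596.3, -225.3, 133.8]
tcp_rot: [-3.142, -0.0, 3.052]
ft_force: [0.7, 0.0, -0.4]
opening: 0.315
grip_force: 0.0
```

>>> move_arm(moves=[0, 0, 0, 0, 0, 0, 0, 0, 0, 0, 0, 0, 0, 0, 0, 0, 0, 0, 0, 0], claw=4)

```text
t: 43.3
eef_pos: [596.4, -225.2, 134.0]
tcp_rot: [-3.141, 0.0, 3.052]
ft_force: [-0.5, 0.3, 2.3]
opening: 0.123
grip_force: 30.0
```

>>> move_arm(moves=[0, 0, 0.02, 0, 0, 0, 0.02, 0, 0, 0, 0.02, 0, 0, 0, 0.01, 0, 0, 0, 0, 0])

```text
t: 43.92
eef_pos: [596.4, -225.3, 124.9]
tcp_rot: [-3.141, 0.001, 3.052]
ft_force: [-4.2, 2.0, 16.9]
opening: 0.126
grip_force: 30.0
```

>>> move_arm(moves=[0, 0, 0, 0.05, 0, 0, 0, 0.1, 0, 0, 0, 0.1, 0, 0, 0, 0.1, 0, 0, 0, 0.1, 0, 0, 0, 0])

```text
t: 44.68
eef_pos: [596.2, -225.7, 124.9]
tcp_rot: [-3.141, 0.002, 2.343]
ft_force: [-6.2, -0.4, 16.2]
opening: 0.126
grip_force: 30.0
```

>>> move_arm(moves=[0, 0, 0, 0.1, 0, 0, 0, 0.1, 0, 0, 0, 0.1, 0, 0, 0, 0.1, 0, 0, 0, 0.03, 0, 0, 0, 0])

```text
t: 45.42
eef_pos: [595.8, -225.9, 124.9]
tcp_rot: [-3.141, 0.002, 1.669]
ft_force: [-7.2, -2.0, 16.4]
opening: 0.124
grip_force: 30.0
```

```bash
python3 -c "
from h import *
st();print(monitor.state()['moment'])"
```

```text
t 45.42 tcp [ 595.8 -225.9  124.9] psi [-3.141e+00  2.000e-03  1.669e+00] F [-7.2 -2.  16.4] open 11.8 grip 30.0 j6 -0.56
[-0.33103742  1.5848399  -0.04966059]
```

>>> move_arm(moves=[0, 0, 0, 0.02, 0, 0, 0, 0.01, 0, 0, 0, 0])

```text
t: 45.8
eef_pos: [595.9, -225.9, 124.9]
tcp_rot: [-3.141, 0.002, 1.624]
ft_force: [-7.2, -1.1, 16.6]
opening: 0.129
grip_force: 30.2
```

```bash
python3 -c "
from h import *
st();print(monitor.state()['moment'])"
```

```text
t 45.8 tcp [ 595.9 -225.9  124.9] psi [-3.141e+00  2.000e-03  1.624e+00] F [-7.2 -1.1 16.6] open 12.3 grip 30.2 j6 -0.52
[-0.25185521  1.46973604  0.58533274]
```

At its stop. Backing off slightly, then releasing and rising.

>>> move_arm(moves=[0, 0, 0, -0.02, 0, 0, -0.02, 0, 0, 0, -0.025, 0, 0, 0, 0, 0])

```text
t: 46.3
eef_pos: [595.7, -225.9, 130.7]
tcp_rot: [-3.141, 0.001, 1.655]
ft_force: [-4.1, -2.6, 7.0]
opening: 0.129
grip_force: 30.0
```

>>> move_arm(moves=[0, 0, 0, 0, 0, 0, 0, 0, 0, 0, 0, 0, 0, 0, -0.1, 0, 0, 0, -0.3, 0, 0, 0, -0.3, 0, -0.3, 0, -0.1, 0, -0.3, 0, 0, 0, -0.3, 0, 0, 0, 0, 0, 0, 0], claw=30)

```text
t: 47.55
eef_pos: [607.0, -362.5, 250.4]
tcp_rot: [3.141, 0.001, 1.651]
ft_force: [-1.5, 0.8, -0.7]
opening: 0.32
grip_force: 0.0
```

```bash
python3 - <<'E'
from h import *
st()
im,i=snap('top','pics/t24.png'); sd,j=snap('side','pics/s24.png'); wr,k=snap('wrist','pics/w24.png')
a=np.array([[596,-225.3],[613,14]])
# bar direction of studs: dark pixels in small windows (side + top views)
for nm,I,f,p in (('top',i,im,None),('side',j,sd,None)):
    for n,(x,y) in zip('AB',a):
        u,v=proj(I,(x,y,158)).round().astype(int); w=f[v-10:v+14,u-14:u+15].max(2)
        print(nm,n,u,v);print('\n'.join(''.join('#' if q<45 else ('+' if q<75 else '.') for q in r) for r in w[::2]))
E
```

```text
t 47.55 tcp [ 607.  -362.5  250.4] psi [3.141e+00 1.000e-03 1.651e+00] F [-1.5  0.8 -0.7] open 30.4 grip 0.0 j6 -0.71
top A 384 192
.....................++++++++
.....................++++++++
.......++++++++......++++++++
......++++..+++......++++++++
......++++++++++..+++++++++++
.....++###############+++++++
....+#################+++++++
....#################++++++++
.....+##########+++++++++++++
......++++++++++....+++++++++
......+++..+.........++++++++
......++++...........++++++++
top B 291 187
.............................
.............................
...........++++++++..........
..........++++...+...........
..........+#+++++++++++......
......++##############+......
......+################++++++
.......################++++++
.........++########++++++++++
..........+++++++++..........
..........+++................
.........++++................
side A 291 165
.............................
.............................
.............................
.............................
.............................
.............................
...............+.............
..............++.............
..............++.............
..............+..............
....+........................
..++++.......................
side B 260 199
........................+++#+
........................+++++
........................+++++
........................+++++
..........................+..
.............................
................++...........
...............+++...........
...............+++...........
...............++............
...............+.............
.................+...........
```

```bash
python3 -c "
from h import *
print(order.job_done())"
```

```text
the job is handed in; nothing more can be done
None
```

I handed in the job at about 48 s: three jars were present and all stand in the tray, the cover is down over both pins, and both studs are turned to their stops. The top camera shows both stud bars lying across, as locked. The hand-in returned no verdict, and I did not take a separate reading of flushness or of how far each stud sprang back.

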